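# Lids onto their own jars, one out of the lid press

### The arm

A 6-joint arm with a two-finger parallel gripper is mounted at the origin on a cart in front of the work surface, level with it; the furniture and walls round the work are solid. World frame = base frame: x ahead of the robot, y to its left, z up, the work surface at z = 0. Lengths are in m, angles in rad, forces in N, time in s.
With the tool pointing down it reaches from about 0.25 to 0.725 m from the base axis. Payload 4 kg.
Tool frame: the origin (TCP) lies between the finger pads; the fingertips stand 11 mm ahead of it and the grasp point (between the pads) lies 8 mm behind it (arm.finger_overhang is the distance from the TCP to the fingertips, in m); z points along the fingers, x is the direction in which the jaws open and shut, and the axes are right-handed (so a half turn about z gives the same grasp; the last joint's range is limited). The gripper opens to 85 mm and grips with 20 to 120 N. Pads are 22 mm wide; open, the fingers measure 114 mm over their backs; the gripper's body (76 mm by 85 mm) begins 54 mm behind the grasp point. The pads swing forward as they close: fully open they stand 13 mm farther back than shut.
Start: joints at [1.107, 0.241, 0.005, 1.335, 0, 1.571], TCP at [0.224, 0.447, 0.242] pointing down, gripper open.
Joint ranges: [-2.72, 2.72], [-1.05, 1.87], [-1.09, 1.28], [-1.99, 2.15], [-1.42, 1.44], [-3.14, 3.14]. Speed limits (rad/s): [2.79, 2.79, 3.14, 3.14, 3.14, 3.14].

### API

Orientations are given as a unit quaternion [w, x, y, z].
In Python, from bench import arm gives the robot as it stands.
- The arm moves only by the tool step_arm, never from a script. Its argument "motion" is a list of rows, each a list of 3 entries, a list of its own where there are three numbers: the opening in per cent of the stroke, from 0 (shut) to 100 (fully open), then the shift along the tool's x, y, z in mm, then the turn about the tool's z in rad. A call has 1 to 5 rows; each row shifts and turns the commanded pose from where the row before left it, along the tool's axes as they then stand; what a row does not reach is not made up. A row lasts 1/12 s, in which the tool goes at most 41.7 mm and 7.16 degrees, less where a joint would pass 70% of its speed; a pose out of reach is approached as far as the arm can. A call with a gripper value outside its range is refused whole. The fingers move at their own pace and stop on an object; "grip_force" is the grip in N (left out, the last holds). Time passes only in rows, so rows that do not move let the fingers close. It gives the time, the measured TCP pose, the force and the opening at its end, in the units of the state.
- arm.state(): the state, without advancing time (a new reading comes with each control period).
- arm.camera(name): name is "scene" or "top" or "wrist"; returns a dict with "img" (384x512x3 uint8, red, green, blue), "intrinsics" (3x3 intrinsics, pixels), "distortion" ([k1, k2, p1, p2, k3] as OpenCV has them; the pictures are not rectified), "T" (4x4, takes a point from camera to world coordinates); the wrist camera has in their place "T_tool_cam" (4x4, takes a point from camera to tool coordinates, whose origin is the TCP and whose axes are the tool frame's). Camera axes: x right, y down, z forward; pixel columns grow to the right and rows downward; lengths in m; the calibration is good to about 2 mm. A picture is of the moment at which its call begins: read the wrist's pose just before it. There is no depth.
- arm.hand_in(): hands the job in, once; it reports no verdict.
The state is a dict: "clock": time; "joints": joint angles; "joint_velocities": joint speeds; "tau": joint torques, N m; "eef_pos": TCP position; "orientation": TCP orientation; "force": force on the tool from outside, world axes, zero at the start; "wrist_torque": the same for the moment, N m; "gripper_width": opening from 0.0 (shut) to 1.0 (fully open).
Only numpy, scipy, OpenCV 4.12 (cv2) and the standard library are available. Lean on these libraries where they do the work, as an engineer would, in place of code of your own. Each camera call takes 0.05 s, during which the arm holds its last target.

### The job

The leather-hard jars on the ware board have to dry with their own lids on, so that lid and mouth keep their fit. Push the lever of the lid press all the way down to raise the small flat lid out of its mould, then take it and the three finished lids on the table and set each one gently, not dropped, on the jar it was made for, with its locating rim down in the mouth so that it lies level. The jars stay standing on the board.

Things in the scene. Friction and masses are not known exactly. Their poses are not given: they have to be found in the camera images.
- jar_large: Unglazed grey clay, like all the jars and lids. Origin: centre of its underside, z up. Bellied round jar, 100 mm high, 100 mm across the belly, rim 84 mm across; round mouth 66 mm across, open to the inside. Takes the large round lid. 0.6 kg, standing loose on the 18 mm thick plywood ware board, about 130 mm from the next jar.
- jar_square: Unglazed grey clay, like all the jars and lids. Origin: centre of its underside, z up. Square slab-built jar, 70 x 70 mm, 90 mm high, walls 7 mm, mouth 56 x 56 mm; x and y along its sides. Takes the square lid, in any of its four ways round. 0.6 kg, standing loose on the ware board.
- jar_small: Unglazed grey clay, like all the jars and lids. Origin: centre of its underside, z up. Round jar with shoulders and a narrow upright neck, 95 mm high, 88 mm across the belly, neck 57 mm across and 12 mm tall; round mouth 47 mm across. Takes the small flat lid out of the press. 0.6 kg, standing loose on the ware board.
- jar_oblong: Unglazed grey clay, like all the jars and lids. Origin: centre of its underside, z up. Oblong slab-built jar, 100 mm along its x, 56 mm along its y, 80 mm high, walls 7 mm, mouth 86 x 42 mm. Takes the oblong lid, either way round. 0.6 kg, standing loose on the ware board.
- lid_large: Clay. Origin: centre of the underside, z up. Large round lid, right way up on the table. Tapered rim underneath 11 mm deep, 58 mm across (48 at the bottom; 4 mm play in its jar); disc 92 mm across, z = 11 to 22 mm; round knob on top, 25 mm thick from z = 35 to 47 mm, narrower below, top at 50 mm. Home: origin 89 mm above the jar's origin.
- lid_square: Clay. Origin: centre of the underside, z up. Square lid, right way up on the table, x and y along its sides. Rim underneath a rounded coil 48 x 48 mm, 11 mm deep (4 mm play in its jar); plate 80 x 80 mm, z = 11 to 21 mm; square knob on top, 22 x 22 mm, in line with the sides, z = 21 to 47 mm. Home: origin 79 mm above the jar's origin.
- lid_oblong: Clay. Origin: centre of the underside, z up. Oblong lid, right way up on the table, x along its length. Rim underneath a rounded coil 78 x 34 mm, 11 mm deep (4 mm play); plate 110 x 66 mm, z = 11 to 21 mm; strap handle along x on top, a 14 mm bar 46 mm long, its axis at z = 40 mm, pinched across y. Home: origin 69 mm above the jar's origin.
- lid_small: Clay. Origin: centre of the underside, z up. Flat round lid, no knob, at first sunk flush in the pocket of the lid press (aluminium top 100 x 100 mm, 52 mm above the table), where it cannot be gripped; the lever raises it 22 mm. Tapered rim underneath 10 mm deep, 38 mm across; disc 64 mm across, z = 10 to 20 mm, taken by its edge. Home: origin 85 mm above the jar's origin.
- press_lever (a joint): Knock-out lever of the lid press, rad: 0 up (lid sunk), 0.44 fully down at its stop (lid raised). It needs about 4 N at its end and stays where it is left. The press is fixed to the table.
- lever_end (a point): Middle of the upper face of the lever's rubber-capped end (34 x 28 mm), to be pushed down; 65 mm above the table at first, 35 mm lower and about level when fully down. It moves in an arc about the level hinge pin, which lies 82 mm from it towards the press's pocket and 26 mm above the table; the pocket's centre is about 140 mm away.
Mind the look-alikes: they are no part of the job. Leave any blue look-alike of the lid_large alone.

How it is judged:
On the way:
1. the lever is pushed all the way down (above 0.40 rad) and the small lid stands raised out of the press (at least 16 mm) (value of joint press_lever above 0.4 rad and distance of lid_small from where it was at the start of the episode above 0.016 m), for 0.2 s.
At the end, for the whole second after the job is handed in: Each of the four lids lies on its own jar: centre within 10 mm of the jar's, height within 3 mm of fully home, level within 0.07 rad; the jars stand upright (0.07 rad) on the ware board; all at rest (horizontal distance between lid_large and jar_large below 0.01 m and z of lid_large in the frame of jar_large between 0.086 and 0.092 m and angle between each of lid_large, jar_large, lid_small, jar_small, lid_square, jar_square, lid_oblong, jar_oblong's own z axis and vertical below 0.07 rad and height (world z) of each of jar_large, jar_small, jar_square, jar_oblong above 0.014 m and linear speed of each of lid_large, jar_large, lid_small, jar_small, lid_square, jar_square, lid_oblong, jar_oblong below 0.02 m/s and horizontal distance between lid_small and jar_small below 0.01 m and z of lid_small in the frame of jar_small between 0.082 and 0.088 m and horizontal distance between lid_square and jar_square below 0.01 m and z of lid_square in the frame of jar_square between 0.076 and 0.082 m and horizontal distance between lid_oblong and jar_oblong below 0.01 m and z of lid_oblong in the frame of jar_oblong between 0.066 and 0.072 m); the robot touches nothing.
It fails at once if a lid falls onto its jar from a height (faster than 0.6 m/s within 25 mm above its seat) ((horizontal distance between lid_large and jar_large below 0.03 m and z of lid_large in the frame of jar_large between 0.079 and 0.114 m and linear speed of lid_large above 0.6 m/s) or (horizontal distance between lid_small and jar_small below 0.03 m and z of lid_small in the frame of jar_small between 0.075 and 0.11 m and linear speed of lid_small above 0.6 m/s) or (horizontal distance between lid_square and jar_square below 0.03 m and z of lid_square in the frame of jar_square between 0.069 and 0.104 m and linear speed of lid_square above 0.6 m/s) or (horizontal distance between lid_oblong and jar_oblong below 0.03 m and z of lid_oblong in the frame of jar_oblong between 0.059 and 0.094 m and linear speed of lid_oblong above 0.6 m/s)).
It fails at once if a jar is knocked over (angle between any of jar_large, jar_small, jar_square, jar_oblong's own z axis and vertical above 0.5 rad).
It also fails if it takes over 120 s, if anything falls off the work surface, if the arm or the gripper's body presses on something with over 40 N, if the wrist force passes 120 N, or if a joint passes its speed limit or range.

## Working session

There is one attempt and no reset: what is moved stays moved. The work goes in short steps, Python scripts to look and compute and a tool call to move; the robot and the scene stay as the last step left them, time stands still between calls to the robot, and variables do not carry over. Pictures are saved under pics/ and viewed, and the job is handed in when it is done.

Besides the shell and the picture viewer there is one more tool, called after "Request:" by a JSON object that holds its "name" and its "arguments", one argument or row to a line. step_arm: Moves the arm, as the interface text tells. Its arguments: {"type":"object","properties":{"motion":{"type":"array"},"grip_force":{"type":"number"}},"required":["motion"]}

```bash
ls; mkdir -p pics; python3 - <<'E'
from bench import arm
import cv2
print(arm.state())
for n in ["scene","top","wrist"]:
    c=arm.camera(n); cv2.imwrite(f"pics/{n}0.png",c["img"][:,:,::-1])
    print(n,c["intrinsics"],c["distortion"],c.get("T",c.get("T_tool_cam")))
E
```

```text
pics
{'clock': 0.0, 'joints': array([ 1.10697036e+00,  2.41435496e-01,  3.72661415e-03,  1.33516429e+00,
       -1.41273801e-05,  1.57079411e+00]), 'joint_velocities': array([ 0.00034081,  0.00192106, -0.00088593, -0.00256249, -0.00079317,
       -0.00052105]), 'tau': array([ 1.86101183e-04, -3.72315896e+01,  2.52407455e+01,  1.68950408e-02,
        1.71430806e-04,  6.72812845e-06]), 'eef_pos': array([0.22342442, 0.44664044, 0.24140257]), 'orientation': array([ 5.51858877e-04,  8.50696644e-01,  5.25655916e-01, -8.79668825e-04]), 'force': array([0.06268564, 0.25976704, 0.48524377]), 'wrist_torque': array([-0.02105774, -0.02889434,  0.02225424]), 'gripper_width': 0.9963219710607886}
scene [[481.37881804   0.         253.83956945]
 [  0.         481.37881804 192.18106312]
 [  0.           0.           1.        ]] [-0.07522343  0.          0.          0.          0.        ] [[-0.62490238 -0.30994603  0.71654063 -0.28221272]
 [-0.78040973  0.27314904 -0.56245023  0.75907895]
 [-0.02139317 -0.91067176 -0.41257638  0.57685076]
 [ 0.          0.          0.          1.        ]]
top [[494.
[... 151 characters left out ...]
        0.          0.        ] [[ 0.02402144 -0.98114914  0.1917533   0.31495643]
 [-0.99965532 -0.02560645 -0.00579174  0.05791247]
 [ 0.01059268 -0.19154808 -0.98142607  1.50603237]
 [ 0.          0.          0.          1.        ]]
wrist [[332.40731561   0.         255.25768667]
 [  0.         332.40731561 190.80157205]
 [  0.           0.           1.        ]] [-0.08600611  0.          0.          0.          0.        ] [[ 9.99998442e-01 -5.83895884e-05 -1.76401195e-03  4.26551578e-04]
 [ 5.44567953e-04  9.60897643e-01  2.76903275e-01 -7.09460532e-02]
 [ 1.67886666e-03 -2.76903804e-01  9.60896178e-01 -1.30897763e-01]
 [ 0.00000000e+00  0.00000000e+00  0.00000000e+00  1.00000000e+00]]
```

View pics/scene0.png

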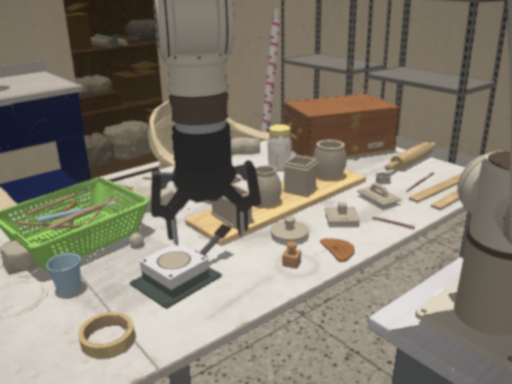

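View pics/top0.png

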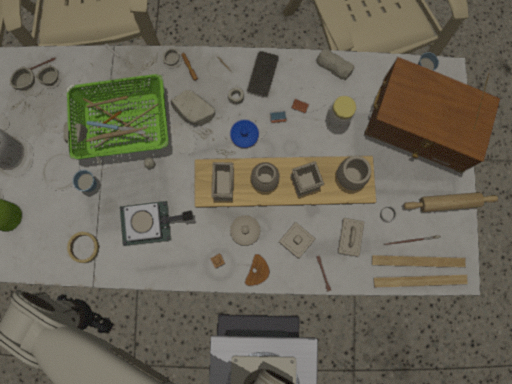

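View pics/wrist0.png

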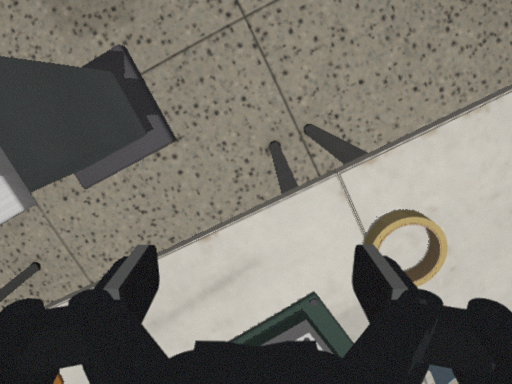

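```bash
cat > h.py <<'E'
from bench import arm
import numpy as np, cv2
from scipy.spatial.transform import Rotation as R
def RT(q): return R.from_quat([q[1],q[2],q[3],q[0]]).as_matrix()
class Cam:
    def __init__(s,name):
        st=arm.state(); c=arm.camera(name); s.img=c["img"]; s.K=c["intrinsics"]; s.d=np.array(c["distortion"])
        if name=="wrist":
            T=np.eye(4);T[:3,:3]=RT(st["orientation"]);T[:3,3]=st["eef_pos"]; s.T=T@c["T_tool_cam"]
        else: s.T=c["T"]
    def world(s,px,z):
        px=np.array(px,float).reshape(-1,1,2)
        n=cv2.undistortPoints(px,s.K,s.d)[:,0]
        r=np.c_[n,np.ones(len(n))]@s.T[:3,:3].T; o=s.T[:3,3]
        return o+r*((z-o[2])/r[:,2])[:,None]
    def proj(s,P):
        P=np.array(P,float).reshape(-1,3); Ti=np.linalg.inv(s.T)
        return cv2.projectPoints(P,cv2.Rodrigues(Ti[:3,:3])[0],Ti[:3,3],s.K,s.d)[0][:,0]
    def save(s,name,draw=[],crop=None,scale=1):
        im=s.img[:,:,::-1].copy(); x0=y0=0
        if crop: x0,y0,x1,y1=crop; im=im[y0:y1,x0:x1].copy()
        im=cv2.resize(im,None,fx=scale,fy=scale,interpolation=cv2.INTER_CUBIC)
        for P,col in draw:
            p=((s.proj(P)+.5-[x0,y0])*scale*16-8).astype(np.int32)
            cv2.polylines(im,[p.reshape(-1,1,2)],False,col,1,cv2.LINE_AA,4)
        cv2.imwrite("pics/"+name+".png",im)
def circ(x,y,z,r):
    a=np.linspace(0,2*np.pi,60); return np.c_[x+r*np.cos(a),y+r*np.sin(a),0*a+z]
def rect(x,y,z,lx,ly,th):
    c=np.array([[1,1],[-1,1],[-1,-1],[1,-1],[1,1]])*[lx/2,ly/2]
    M=np.array([[np.cos(th),-np.sin(th)],[np.sin(th),np.cos(th)]])
    return np.c_[c@M.T+[x,y],[z]*5]
E
python3 - <<'E'
from h import *
c=Cam("top"); c.save("top1",crop=(110,140,390,300),scale=2.8)
for n,p,z in [("ob jar",(222,181),.098),("sm jar",(265,177),.113),("sq jar",(307,179),.108),("lg jar",(353,173),.118),("lidL",(245,231),.02),("lidS",(297,239),.02),("lidO",(350,238),.02),("press",(143,222),.052),("lever",(187,216),.065),("board",(195,160),.018),("b2",(375,157),.018)]:
    print(n,c.world(p,z)[0].round(3))
E
```

```text
ob jar [0.602 0.136 0.098]
sm jar [0.614 0.012 0.113]
sq jar [ 0.612 -0.11   0.108]
lg jar [ 0.631 -0.243  0.118]
lidL [0.465 0.066 0.02 ]
lidS [ 0.445 -0.091  0.02 ]
lidO [ 0.451 -0.253  0.02 ]
press [0.48  0.37  0.052]
lever [0.501 0.238 0.065]
board [0.682 0.227 0.018]
b2 [ 0.708 -0.337  0.018]
```

View pics/top1.png

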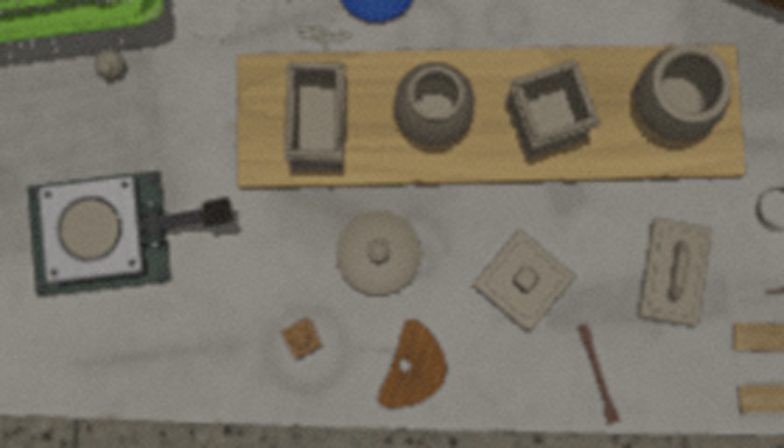

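```bash
python3 - <<'E'
from h import *
c=Cam("top"); 
f=lambda L:[( (x+.5)/2.8-.5+110,(y+.5)/2.8-.5+140) for x,y in L]
def quad(n,L,z):
    P=c.world(f(L),z)[:,:2]; (ctr,sz,a)=cv2.minAreaRect((P*1000).astype(np.float32)); print(n,P.mean(0).round(4),ctr,sz,a)
quad("jo",[(288,66),(346,65),(344,160),(288,160)],.098)
quad("js",[(510,100),(576,64),(597,120),(532,152)],.108)
quad("ls",[(521,231),(576,277),(530,329),(473,281)],.021)
quad("lo",[(656,219),(711,225),(694,327),(641,317)],.021)
quad("pr",[(39,187),(131,176),(145,272),(49,285)],.052)
quad("lev",[(203,202),(232,198),(236,222),(206,227)],.065)
quad("boa",[(237,55),(737,45),(744,176),(238,187)],.018)
for n,p,z in [("jsm",(436,93),.113),("jl",(690,84),.118),("ll",(379,253),.022),("lsm",(90,229),.052)]: print(n,c.world(f([p]),z).round(4))
E
```

```text
jo [0.6051 0.1345] (604.982177734375, 133.7667999267578) (100.82701873779297, 60.74541091918945) 2.2644762992858887
js [ 0.6133 -0.1115] (614.5211181640625, -111.85276794433594) (62.450016021728516, 84.32789611816406) 27.67365837097168
ls [ 0.4436 -0.0917] (443.9548034667969, -91.21247863769531) (82.1806640625, 75.1656494140625) 51.009342193603516
lo [ 0.4551 -0.2557] (456.32965087890625, -255.812744140625) (60.925025939941406, 113.02925872802734) 80.33001708984375
pr [0.4811 0.373 ] (481.7162780761719, 372.22857666015625) (106.2628173828125, 103.4234619140625) 9.694212913513184
lev [0.5022 0.2349] (502.37615966796875, 234.9925994873047) (26.73477554321289, 31.959964752197266) 11.136780738830566
boa [ 0.6237 -0.0533] (623.4696044921875, -53.8408203125) (149.02540588378906, 559.9109497070312) 2.7836151123046875
jsm [[0.6257 0.0112 0.113 ]]
jl [[ 0.6414 -0.2527  0.118 ]]
ll [[0.4682 0.0661 0.022 ]]
lsm [[0.4819 0.3738 0.052 ]]
```

```bash
cat > est.py <<'E'
from h import *
import sys
E_=dict(jo=(.605,.134,np.radians(2)),js=(.6135,-.1115,np.radians(25)),jsm=(.6257,.0112),jl=(.6414,-.2527),
 ls=(.444,-.0915,np.radians(50)),lo=(.456,-.2555,np.radians(-9)),ll=(.468,.066),lsm=(.482,.3735),pr=np.radians(9))
def shapes(E=E_):
    g=(0,255,0);r=(0,0,255);b=(255,0,0)
    o=[]
    x,y,t=E["jo"]; o+=[(rect(x,y,.098,.1,.056,t),g),(rect(x,y,.098,.086,.042,t),g),(rect(x,y,.018,.1,.056,t),b)]
    x,y,t=E["js"]; o+=[(rect(x,y,.108,.07,.07,t),g),(rect(x,y,.108,.056,.056,t),g),(rect(x,y,.018,.07,.07,t),b)]
    x,y=E["jsm"]; o+=[(circ(x,y,.113,.0285),g),(circ(x,y,.113,.0235),g)]
    x,y=E["jl"]; o+=[(circ(x,y,.118,.042),g),(circ(x,y,.118,.033),g)]
    x,y,t=E["ls"]; o+=[(rect(x,y,.021,.08,.08,t),g),(rect(x,y,.047,.022,.022,t),r)]
    x,y,t=E["lo"]; o+=[(rect(x,y,.021,.11,.066,t),g),(rect(x,y,.047,.046,.014,t),r)]
    x,y=E["ll"]; o+=[(circ(x,y,.022,.046),g),(circ(x,y,.041,.0125),r)]
    x,y=E["lsm"]; t=E["pr"]; o+=[(circ(x,y,.052,.032),g),(rect(x,y,.052,.1,.1,t),r)]
    a=t-np.pi/2; L=(x+.14*np.cos(a),y+.14*np.sin(a)); o+=[(rect(L[0],L[1],.065,.028,.034,t),r)]
    return o
if __name__=="__main__":
    c=Cam("top"); s=shapes(); n=sys.argv[1]
    c.save(n+"a",s,(110,190,250,260),5.6); c.save(n+"b",s,(225,190,375,265),5.3); c.save(n+"c",s,(200,145,380,215),4.4)
E
python3 est.py t2; cd pics; python3 -c "
import cv2,numpy as np
L=[cv2.imread(f't2{k}.png') for k in 'bc']
w=max(i.shape[1] for i in L)
o=np.vstack([cv2.copyMakeBorder(i,0,0,0,w-i.shape[1],0) for i in L]);print(o.shape);cv2.imwrite('t2bc.png',o[:, :800])"
```

```text
(706, 795, 3)
```

View pics/t2a.png

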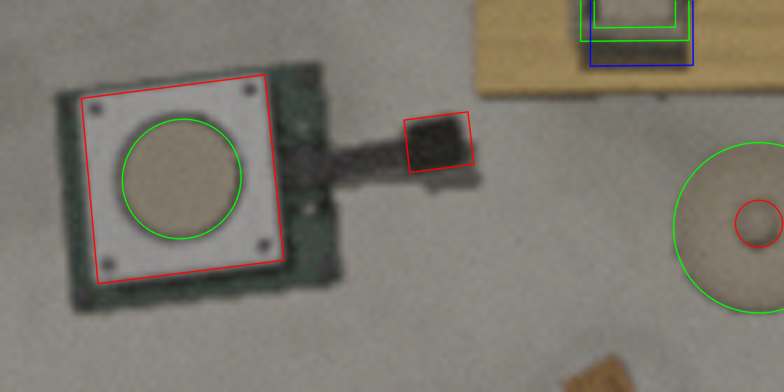

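View pics/t2b.png

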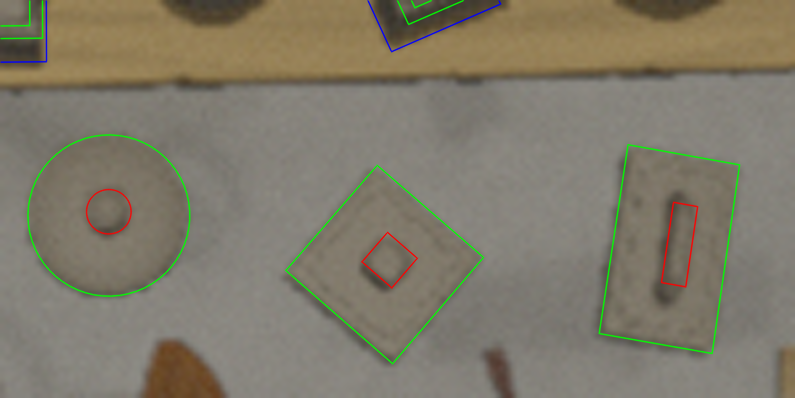

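View pics/t2c.png

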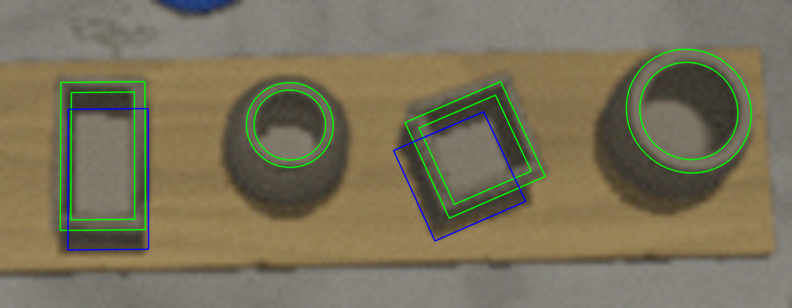

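```bash
cat >> h.py <<'E'
def phi(st):
    M=RT(st["orientation"]); return np.arctan2(M[1,0],M[0,0])
def plan(x,y,z,ph,half=True,vmax=38,amax=.115,st=None):
    """ph in rad world angle of tool x; prints rows"""
    st=st or arm.state(); M=RT(st["orientation"]); p=st["eef_pos"]; f=phi(st)
    d=ph-f
    d=(d+np.pi)%(2*np.pi)-np.pi
    if half: d=(d+np.pi/2)%np.pi-np.pi/2
    D=np.array([x,y,z])-p
    n=max(1,int(np.ceil(max(np.linalg.norm(D)*1000/vmax,abs(d)/amax))))
    print("at",p.round(4),"phi",round(f,3),"j",st["joints"].round(2),"turn z",round(-d,3),"n",n)
    rows=[]
    for i in range(n):
        g=f+d*i/n; s=D/n*1000
        rows.append([round(s@[np.cos(g),np.sin(g),0],1),round(s@[np.sin(g),-np.cos(g),0],1),round(-s[2],1),round(-d/n,4)])
    for i in range(0,n,5): print([[ [r[0],r[1],r[2]],r[3]] for r in rows[i:i+5]])
E
python3 - <<'E'
from h import *
print(arm.finger_overhang)
plan(.505,.235,.12,np.radians(99))
plan(.505,.235,.12,np.radians(63.4))
E
```

```text
0.011
at [0.2236 0.447  0.242 ] phi 1.107 j [1.11 0.24 0.   1.34 0.   1.57] turn z -0.621 n 10
[[[np.float64(-6.4), np.float64(34.7), np.float64(12.2)], np.float64(-0.0621)], [[np.float64(-8.5), np.float64(34.2), np.float64(12.2)], np.float64(-0.0621)], [[np.float64(-10.6), np.float64(33.6), np.float64(12.2)], np.float64(-0.0621)], [[np.float64(-12.7), np.float64(32.9), np.float64(12.2)], np.float64(-0.0621)], [[np.float64(-14.7), np.float64(32.0), np.float64(12.2)], np.float64(-0.0621)]]
[[[np.float64(-16.7), np.float64(31.0), np.float64(12.2)], np.float64(-0.0621)], [[np.float64(-18.5), np.float64(30.0), np.float64(12.2)], np.float64(-0.0621)], [[np.float64(-20.4), np.float64(28.7), np.float64(12.2)], np.float64(-0.0621)], [[np.float64(-22.1), np.float64(27.4), np.float64(12.2)], np.float64(-0.0621)], [[np.float64(-23.8), np.float64(26.0), np.float64(12.2)], np.float64(-0.0621)]]
at [0.2236 0.447  0.242 ] phi 1.107 j [1.11 0.24 0.   1.34 0.   1.57] turn z 0.0 n 10
[[[np.float64(-6.4), np.float64(34.7), np.float64(12.2)], np.float64(0.0)], [[np.float64(-6.4), np.float64(34.7), np.float64(12.2)], np.float64(0.0)], [[np.float64(-6.4), np.float64(34.7), np.float64(12.2)], np.float64(0.0)], [[np.float64(-6.4), np.float64(34.7), np.float64(12.2)], np.float64(0.0)], [[np.float64(-6.4), np.float64(34.7), np.float64(12.2)], np.float64(0.0)]]
[[[np.float64(-6.4), np.float64(34.7), np.float64(12.2)], np.float64(0.0)], [[np.float64(-6.4), np.float64(34.7), np.float64(12.2)], np.float64(0.0)], [[np.float64(-6.4), np.float64(34.7), np.float64(12.2)], np.float64(0.0)], [[np.float64(-6.4), np.float64(34.7), np.float64(12.2)], np.float64(0.0)], [[np.float64(-6.4), np.float64(34.7), np.float64(12.2)], np.float64(0.0)]]
```

Request:
{"name": "step_arm", "arguments": {
  "motion": [
    [0, [-6.4, 34.7, 12], 0],
    [0, [-6.4, 34.7, 12], 0],
    [0, [-6.4, 34.7, 12], 0],
    [0, [-6.4, 34.7, 12], 0],
    [0, [-6.4, 34.7, 12], 0]
  ],
  "grip_force": 30
}}

```text
clock: 0.72
eef_pos: [0.3655, 0.3399, 0.1819]
orientation: [-0.0, 0.851, 0.526, 0.0]
force: [0.3, 0.6, 0.3]
gripper_width: 0.302
```

Request:
{"name": "step_arm", "arguments": {
  "motion": [
    [0, [-6.4, 34.7, 12], 0],
    [0, [-6.4, 34.7, 12], 0],
    [0, [-6.4, 34.7, 12], 0],
    [0, [-6.4, 34.7, 12], 0],
    [0, [-6.4, 34.7, 12], 0]
  ]
}}

```text
clock: 1.13
eef_pos: [0.5066, 0.2334, 0.1217]
orientation: [-0.0, 0.851, 0.526, 0.0]
force: [-0.4, 0.7, 0.2]
gripper_width: 0.003
```

Request:
{"name": "step_arm", "arguments": {
  "motion": [
    [0, [0, 0, 0], 0],
    [0, [0, 0, 0], 0]
  ]
}}

```text
clock: 1.3
eef_pos: [0.506, 0.233, 0.121]
orientation: [-0.0, 0.852, 0.524, -0.001]
force: [-0.3, 0.3, -0.1]
gripper_width: 0.001
```

```bash
python3 - <<'E'
from h import *
c=Cam("scene"); c.save("s1",crop=(120,120,330,310),scale=3)
plan(.505,.235,.085,1.107)
E
```

```text
at [0.5053 0.2341 0.1217] phi 1.105 j [ 0.43  0.43 -0.05  1.09  0.    0.9 ] turn z -0.002 n 1
[[[np.float64(0.7), np.float64(-0.7), np.float64(36.7)], np.float64(-0.0017)]]
```

View pics/s1.png

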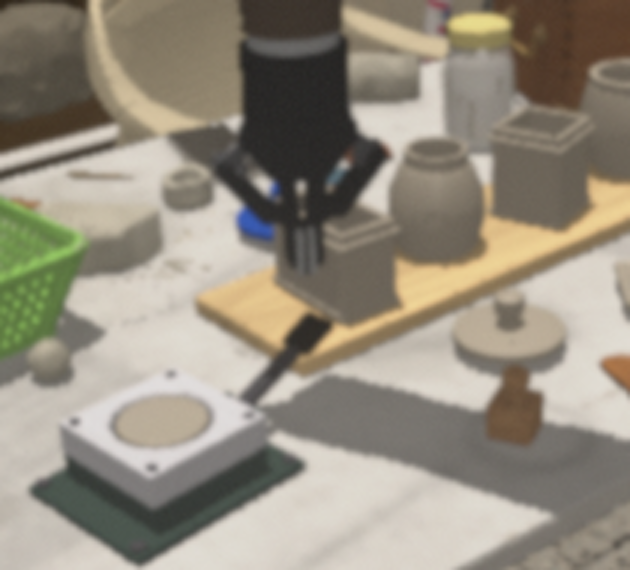

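Request:
{"name": "step_arm", "arguments": {
  "motion": [
    [0, [0, 0, 20], 0],
    [0, [0, 0, 18], 0],
    [0, [0, 0, 6], 0],
    [0, [0, 0, 6], 0],
    [0, [0, 0, 5], 0]
  ]
}}

```text
clock: 1.77
eef_pos: [0.5053, 0.2355, 0.0684]
orientation: [0.0, 0.85, 0.526, 0.001]
force: [-1.3, -2.0, 4.7]
gripper_width: 0.002
```

Request:
{"name": "step_arm", "arguments": {
  "motion": [
    [0, [0, 0, 5], 0],
    [0, [0, 0, 5], 0],
    [0, [0, 0, 5], 0],
    [0, [0, 0, 3], 0],
    [0, [0, 0, 3], 0]
  ]
}}

```text
clock: 2.18
eef_pos: [0.5061, 0.2349, 0.0474]
orientation: [0.001, 0.851, 0.526, 0.001]
force: [0.7, -3.2, 4.5]
gripper_width: -0.002
```

Request:
{"name": "step_arm", "arguments": {
  "motion": [
    [0, [0, 0, 2], 0],
    [0, [0, 0, 2], 0]
  ]
}}

```text
clock: 2.35
eef_pos: [0.506, 0.2348, 0.0428]
orientation: [0.0, 0.851, 0.526, 0.001]
force: [1.3, -3.8, 4.8]
gripper_width: 0.004
```

Contact force is about 4.7 N, as expected; keep pressing to the stop.

Request:
{"name": "step_arm", "arguments": {
  "motion": [
    [0, [0, 0, 2], 0],
    [0, [0, 0, 1], 0],
    [0, [0, 0, 0], 0]
  ]
}}

```text
clock: 2.6
eef_pos: [0.5061, 0.2348, 0.0413]
orientation: [0.0, 0.851, 0.526, 0.001]
force: [-0.8, -4.1, 14.1]
gripper_width: -0.001
```

Request:
{"name": "step_arm", "arguments": {
  "motion": [
    [0, [0, 0, 1], 0],
    [0, [0, 0, 0.5], 0],
    [0, [0, 0, 0], 0]
  ]
}}

```text
clock: 2.85
eef_pos: [0.5061, 0.2348, 0.0412]
orientation: [0.0, 0.851, 0.526, 0.001]
force: [-4.5, -6.3, 23.0]
gripper_width: -0.002
```

```bash
python3 - <<'E'
from h import *
plan(.482,.3735,.20,1.107)
E
```

```text
at [0.5061 0.2348 0.0412] phi 1.107 j [ 0.43  0.52 -0.15  0.9  -0.    0.9 ] turn z -0.0 n 6
[[[np.float64(18.9), np.float64(-13.9), np.float64(-26.5)], np.float64(-0.0)], [[np.float64(18.9), np.float64(-13.9), np.float64(-26.5)], np.float64(-0.0)], [[np.float64(18.9), np.float64(-13.9), np.float64(-26.5)], np.float64(-0.0)], [[np.float64(18.9), np.float64(-13.9), np.float64(-26.5)], np.float64(-0.0)], [[np.float64(18.9), np.float64(-13.9), np.float64(-26.5)], np.float64(-0.0)]]
[[[np.float64(18.9), np.float64(-13.9), np.float64(-26.5)], np.float64(-0.0)]]
```

Request:
{"name": "step_arm", "arguments": {
  "motion": [
    [0, [0, 0, -40], 0],
    [0, [0, 0, -40], 0],
    [50, [0, 0, -40], 0],
    [100, [28, -21, -20], 0],
    [100, [28, -21, -21], 0]
  ]
}}

```text
clock: 3.27
eef_pos: [0.4931, 0.3039, 0.2009]
orientation: [-0.001, 0.852, 0.524, 0.001]
force: [0.4, -0.7, -0.3]
gripper_width: 0.422
```

Request:
{"name": "step_arm", "arguments": {
  "motion": [
    [100, [28, -21, 0], 0],
    [100, [29, -20.4, 0], 0],
    [100, [0, 0, 0], 0],
    [100, [0, 0, 0], 0]
  ]
}}

```text
clock: 3.6
eef_pos: [0.4797, 0.3753, 0.1974]
orientation: [-0.001, 0.85, 0.527, -0.001]
force: [-0.3, -0.4, -0.7]
gripper_width: 0.975
```

```bash
python3 - <<'E'
from h import *
c=Cam("wrist"); x,y=.482,.3735; t=np.radians(9)
st=arm.state();print(st["eef_pos"],st["gripper_width"])
c.save("w1",[(circ(x,y,.074,.032),(0,255,0)),(rect(x,y,.052,.1,.1,t),(0,0,255))],scale=1.5)
E
```

```text
[0.48007942 0.37379098 0.19746008] 0.9968944967944318
```

View pics/w1.png

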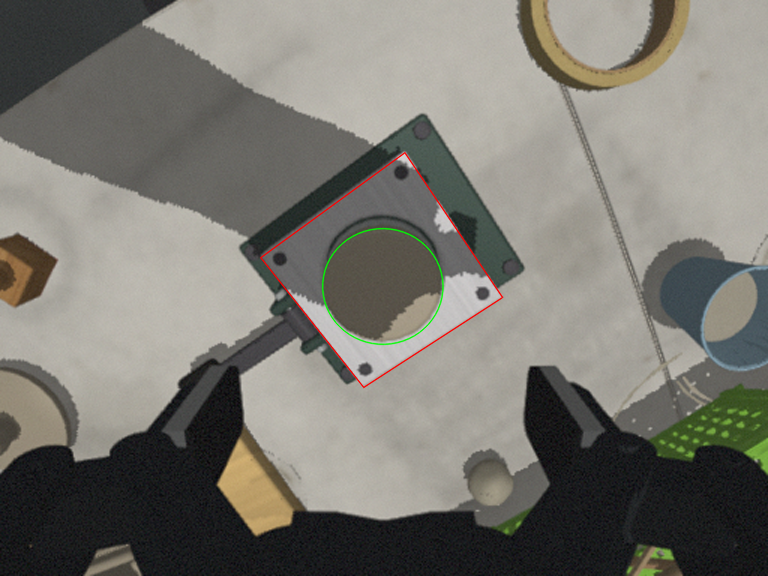

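```bash
python3 - <<'E'
from h import *
plan(.482,.3735,.061,1.107)
E
```

```text
at [0.4801 0.3738 0.1975] phi 1.109 j [0.66 0.48 0.24 1.33 0.   1.12] turn z 0.002 n 4
[[[np.float64(0.1), np.float64(0.5), np.float64(34.1)], np.float64(0.0005)], [[np.float64(0.1), np.float64(0.5), np.float64(34.1)], np.float64(0.0005)], [[np.float64(0.1), np.float64(0.5), np.float64(34.1)], np.float64(0.0005)], [[np.float64(0.1), np.float64(0.5), np.float64(34.1)], np.float64(0.0005)]]
```

Request:
{"name": "step_arm", "arguments": {
  "motion": [
    [100, [0.5, 2, 34], 0],
    [100, [0, 0, 34], 0],
    [100, [0, 0, 30], 0],
    [100, [0, 0, 20], 0],
    [100, [0, 0, 10], 0]
  ]
}}

```text
clock: 4.07
eef_pos: [0.4813, 0.3694, 0.0666]
orientation: [0.0, 0.851, 0.525, -0.004]
force: [0.4, 0.3, -0.1]
gripper_width: 0.996
```

Request:
{"name": "step_arm", "arguments": {
  "motion": [
    [100, [0, 0, 7], 0],
    [100, [0, 0, 0], 0],
    [100, [0, 0, 0], 0]
  ]
}}

```text
clock: 4.32
eef_pos: [0.4841, 0.3726, 0.0647]
orientation: [-0.0, 0.851, 0.525, 0.001]
force: [0.1, -0.5, 0.8]
gripper_width: 0.998
```

```bash
python3 - <<'E'
from h import *
plan(.482,.3735,.061,1.107)
c=Cam("scene"); c.save("s2",crop=(120,120,290,300),scale=3)
E
```

```text
at [0.4841 0.3726 0.0647] phi 1.106 j [0.66 0.58 0.04 1.03 0.   1.12] turn z -0.001 n 1
[[[np.float64(-0.1), np.float64(-2.3), np.float64(3.7)], np.float64(-0.0008)]]
```

View pics/s2.png

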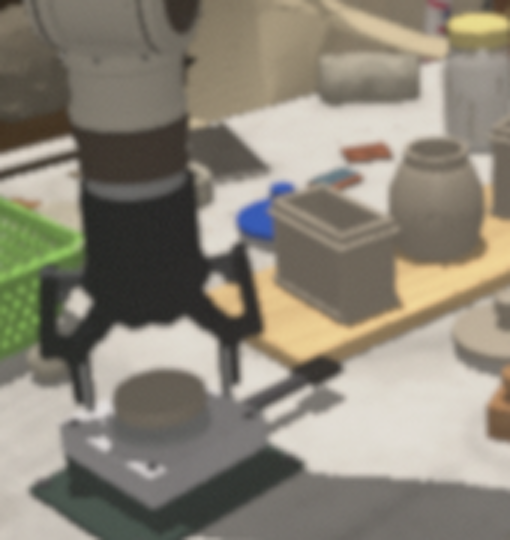

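Request:
{"name": "step_arm", "arguments": {
  "motion": [
    [100, [0, -2.3, 3], 0],
    [60, [0, 0, 0], 0],
    [60, [0, 0, 0], 0],
    [60, [0, 0, 0], 0],
    [60, [0, 0, 0], 0]
  ],
  "grip_force": 40
}}

```text
clock: 4.78
eef_pos: [0.4815, 0.3741, 0.0618]
orientation: [-0.0, 0.851, 0.526, 0.001]
force: [-0.7, -0.4, 3.5]
gripper_width: 0.728
```

Request:
{"name": "step_arm", "arguments": {
  "motion": [
    [50, [0, 0, 0], 0],
    [50, [0, 0, 0], 0],
    [50, [0, 0, 0], 0]
  ]
}}

```text
clock: 5.03
eef_pos: [0.4815, 0.3741, 0.0613]
orientation: [-0.0, 0.851, 0.526, 0.001]
force: [-0.6, 0.1, 4.6]
gripper_width: 0.731
```

```bash
python3 - <<'E'
from h import *
plan(.482,.3735,.061,1.107)
c=Cam("scene"); c.save("s3",crop=(120,170,290,300),scale=4)
c=Cam("wrist"); c.save("w3",[(circ(.482,.3735,.074,.032),(0,255,0))],scale=1.5)
E
```

```text
at [0.4815 0.3741 0.0613] phi 1.107 j [0.66 0.58 0.03 1.02 0.   1.12] turn z 0.0 n 1
[[[np.float64(-0.3), np.float64(0.7), np.float64(0.3)], np.float64(0.0001)]]
```

View pics/s3.png

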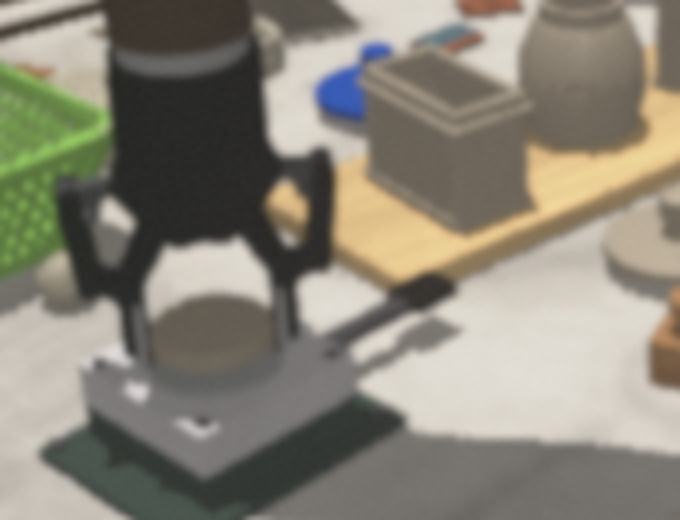

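View pics/w3.png

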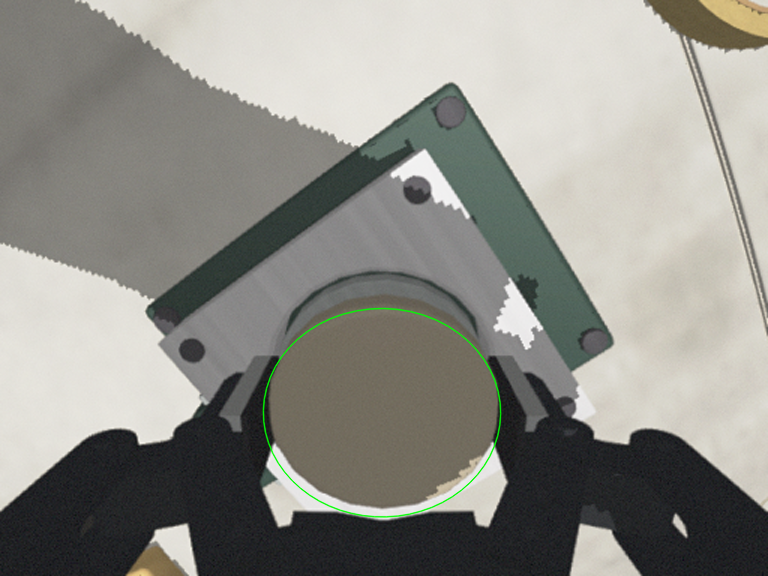

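```bash
python3 - <<'E'
from h import *
plan(.482,.3735,.16,1.107)
st=arm.state(); st["eef_pos"]=np.array([.4815,.374,.2013]); plan(.63,.009,.26,1.107,st=st)
E
```

```text
at [0.4815 0.374  0.0611] phi 1.107 j [0.66 0.58 0.03 1.02 0.   1.12] turn z 0.0 n 3
[[[np.float64(-0.1), np.float64(0.2), np.float64(-33.0)], np.float64(0.0)], [[np.float64(-0.1), np.float64(0.2), np.float64(-33.0)], np.float64(0.0)], [[np.float64(-0.1), np.float64(0.2), np.float64(-33.0)], np.float64(0.0)]]
at [0.4815 0.374  0.2013] phi 1.107 j [0.66 0.58 0.03 1.02 0.   1.12] turn z 0.0 n 11
[[[np.float64(-23.6), np.float64(26.9), np.float64(-5.3)], np.float64(0.0)], [[np.float64(-23.6), np.float64(26.9), np.float64(-5.3)], np.float64(0.0)], [[np.float64(-23.6), np.float64(26.9), np.float64(-5.3)], np.float64(0.0)], [[np.float64(-23.6), np.float64(26.9), np.float64(-5.3)], np.float64(0.0)], [[np.float64(-23.6), np.float64(26.9), np.float64(-5.3)], np.float64(0.0)]]
[[[np.float64(-23.6), np.float64(26.9), np.float64(-5.3)], np.float64(0.0)], [[np.float64(-23.6), np.float64(26.9), np.float64(-5.3)], np.float64(0.0)], [[np.float64(-23.6), np.float64(26.9), np.float64(-5.3)], np.float64(0.0)], [[np.float64(-23.6), np.float64(26.9), np.float64(-5.3)], np.float64(0.0)], [[np.float64(-23.6), np.float64(26.9), np.float64(-5.3)], np.float64(0.0)]]
[[[np.float64(-23.6), np.float64(26.9), np.float64(-5.3)], np.float64(0.0)]]
```

Request:
{"name": "step_arm", "arguments": {
  "motion": [
    [50, [0, 0, -5], 0],
    [50, [0, 0, -15], 0],
    [50, [0, 0, -30], 0],
    [50, [0, 0, -40], 0],
    [50, [0, 0, -40], 0]
  ]
}}

```text
clock: 5.55
eef_pos: [0.4802, 0.3724, 0.1901]
orientation: [0.001, 0.851, 0.526, -0.003]
force: [0.9, 0.4, -1.3]
gripper_width: 0.726
```

Request:
{"name": "step_arm", "arguments": {
  "motion": [
    [50, [0, 0, -10], 0],
    [50, [0, 0, 0], 0]
  ]
}}

```text
clock: 5.72
eef_pos: [0.4833, 0.375, 0.2051]
orientation: [-0.0, 0.851, 0.526, 0.004]
force: [-0.7, -0.5, -1.4]
gripper_width: 0.729
```

```bash
python3 - <<'E'
from h import *
st=arm.state();print(st["eef_pos"],st["gripper_width"],st["force"])
c=Cam("scene"); c.save("s4",crop=(120,80,290,250),scale=3)
c=Cam("wrist"); c.save("w4",scale=1.5)
E
```

```text
[0.48331923 0.37496365 0.20513526] 0.7291959907155511 [-0.72351797 -0.45055685 -1.36924796]
```

View pics/s4.png

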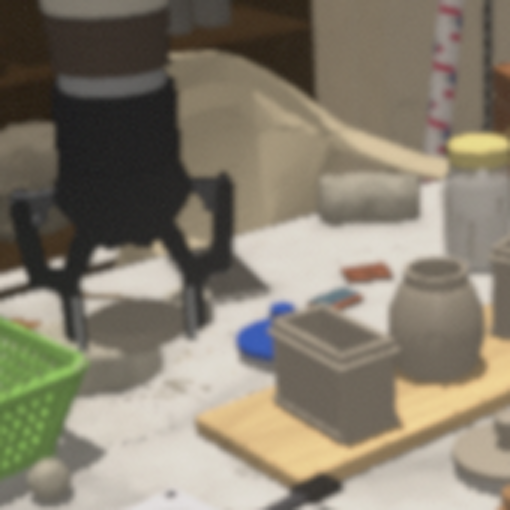

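View pics/w4.png

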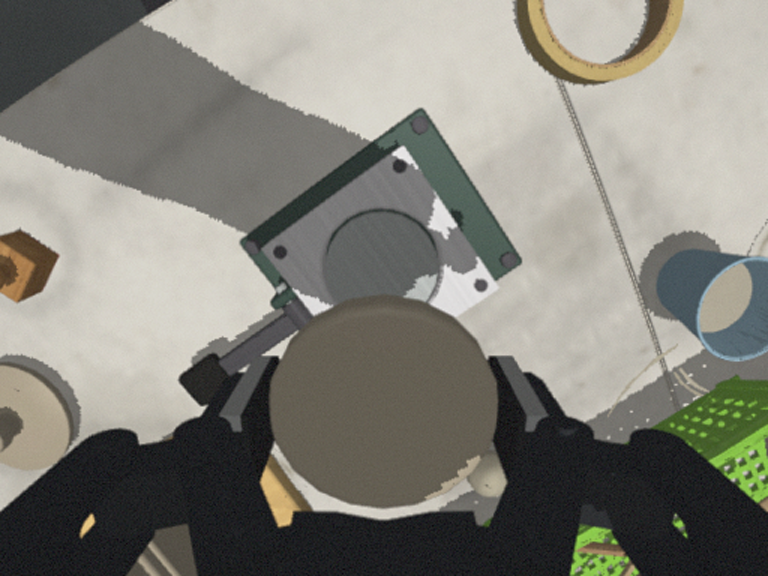

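```bash
python3 - <<'E'
import cv2,numpy as np
a=cv2.imread("pics/w3.png")[270:530,220:560];b=cv2.imread("pics/w4.png")[270:530,220:560]
o=np.hstack([a,b]);o=np.clip(o.astype(float)*1.8,0,255).astype(np.uint8);cv2.imwrite("pics/cmp.png",cv2.resize(o,(800,306)))
E
```

```text
(no output)
```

View pics/cmp.png

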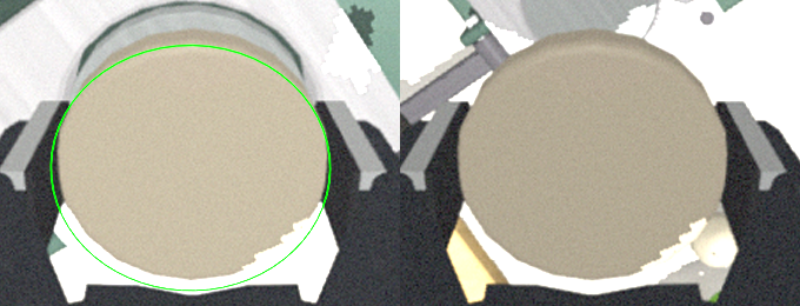

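```bash
python3 - <<'E'
from h import *
from scipy.optimize import least_squares
c=Cam("wrist"); st=arm.state(); M=RT(st["orientation"]);p=st["eef_pos"]
for ext in [(269.3,498,308.3,506.4),(270,497.5,313,506.4)]:
  for r in (.032,.031):
    def f(q):
        a=np.linspace(0,2*np.pi,90); P=np.c_[q[0]+r*np.cos(a),q[1]+r*np.sin(a),0*a+q[2]]
        u=c.proj(P@M.T+p)*1.5+.25
        return np.array([u[:,0].min(),u[:,0].max(),u[:,1].min(),u[:,1].max()])-ext
    s=least_squares(f,[0,0,0]);print(r,(s.x*1000).round(1),s.fun.round(1))
E
```

```text
0.032 [ 1.   2.8 -8.2] [ 0.9 -0.9 -0.9  1.1]
0.031 [  1.    0.5 -12.1] [ 0.9 -0.9 -0.9  1.1]
0.032 [ 1.   4.3 -6.9] [ 1.7 -1.7 -1.8  2.1]
0.031 [  1.    2.  -10.8] [ 1.7 -1.7 -1.8  2.1]
```

Request:
{"name": "step_arm", "arguments": {
  "motion": [
    [50, [-12, 14, -6], 0],
    [50, [-23.6, 26.9, -6], 0],
    [50, [-23.6, 26.9, -6], 0],
    [50, [-23.6, 26.9, -6], 0],
    [50, [-23.6, 26.9, -6], 0]
  ]
}}

```text
clock: 6.28
eef_pos: [0.5413, 0.2222, 0.2276]
orientation: [-0.0, 0.85, 0.526, -0.003]
force: [1.0, 0.9, -0.4]
gripper_width: 0.727
```

Request:
{"name": "step_arm", "arguments": {
  "motion": [
    [50, [-23.6, 26.9, -6], 0],
    [50, [-23.6, 26.9, -6], 0],
    [50, [-23.6, 26.9, -6], 0],
    [50, [-23.6, 26.9, -6], 0],
    [50, [-23.6, 26.9, -6], 0]
  ]
}}

```text
clock: 6.7
eef_pos: [0.609, 0.0565, 0.2576]
orientation: [-0.001, 0.851, 0.526, -0.003]
force: [0.4, 1.3, -0.1]
gripper_width: 0.725
```

Request:
{"name": "step_arm", "arguments": {
  "motion": [
    [50, [-23.6, 26.9, -3], 0],
    [50, [-12, 14, 0], 0],
    [50, [0, 0, 0], 0],
    [50, [0, 0, 0], 0]
  ]
}}

```text
clock: 7.03
eef_pos: [0.6297, 0.0069, 0.2602]
orientation: [-0.002, 0.851, 0.525, -0.003]
force: [-0.3, -0.1, -0.7]
gripper_width: 0.723
```

```bash
python3 - <<'E'
from h import *
from est import shapes
st=arm.state();print(st["eef_pos"],phi(st),st["joints"].round(2))
c=Cam("wrist"); c.save("w5",shapes(),scale=1.5)
E
```

```text
[0.62968404 0.00689455 0.26024165] 1.10433775687747 [0.01 0.51 0.45 1.51 0.   0.48]
```

View pics/w5.png

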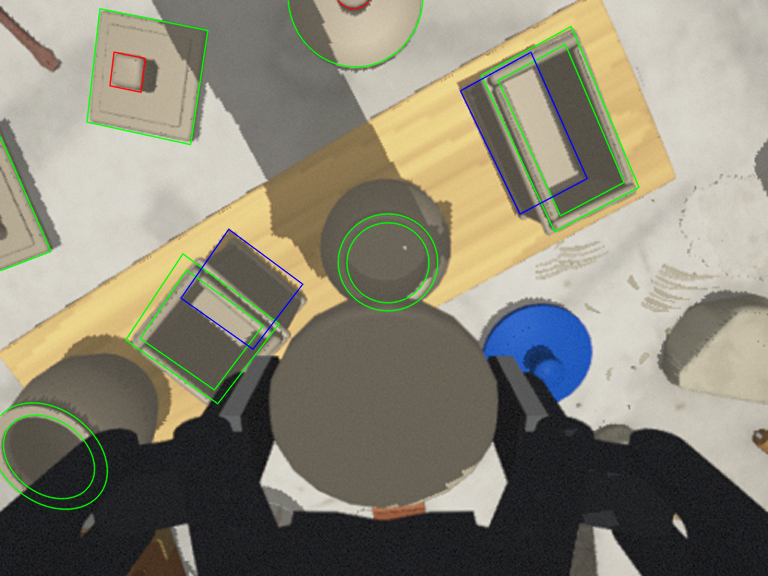

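```bash
python3 - <<'E'
from h import *
from est import shapes,E_
import copy
E=copy.deepcopy(E_); E["js"]=(.6145,-.1105,np.radians(19))
c=Cam("wrist"); s=shapes(E); c.img=np.clip(c.img*1.5,0,255).astype(np.uint8); c.save("w5b",s,(205,110,305,210),4); c.save("w5c",s,(80,150,205,275),4); c.save("w5d",s,(300,10,430,160),4)
import cv2
a,b,d=[cv2.imread(f"pics/w5{k}.png") for k in "bcd"]
h=500
o=np.hstack([cv2.resize(i,(int(i.shape[1]*400/i.shape[0]),400)) for i in (a,b)]);cv2.imwrite("pics/w5e.png",o)
E
```

View pics/w5e.png

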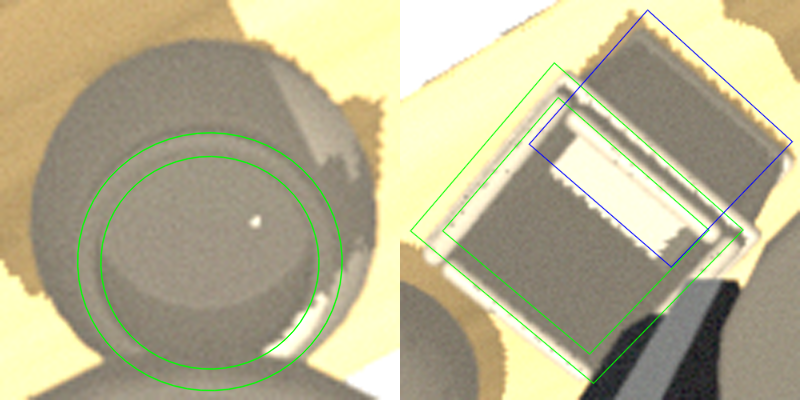

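View pics/w5d.png

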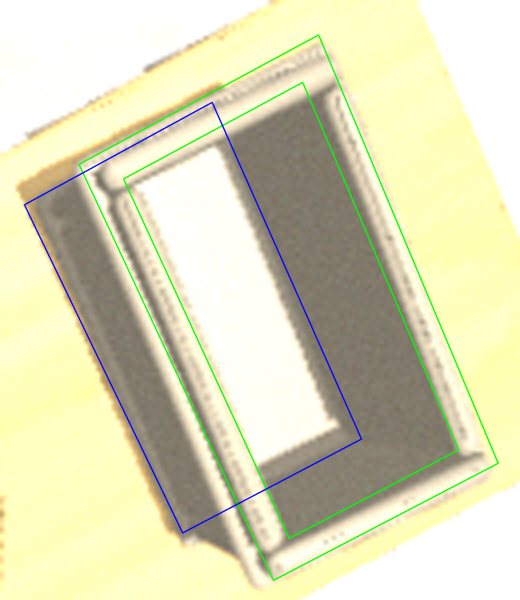

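```bash
python3 - <<'E'
from h import *
plan(.6235,.0112,.14,1.107)
E
```

```text
at [0.6296 0.0088 0.2614] phi 1.107 j [0.01 0.51 0.45 1.51 0.   0.48] turn z 0.0 n 4
[[[np.float64(-0.2), np.float64(-1.6), np.float64(30.4)], np.float64(0.0001)], [[np.float64(-0.2), np.float64(-1.6), np.float64(30.4)], np.float64(0.0001)], [[np.float64(-0.2), np.float64(-1.6), np.float64(30.4)], np.float64(0.0001)], [[np.float64(-0.2), np.float64(-1.6), np.float64(30.4)], np.float64(0.0001)]]
```

Request:
{"name": "step_arm", "arguments": {
  "motion": [
    [50, [-0.6, -3, 30], 0],
    [50, [0, -3.5, 30], 0],
    [50, [0, 0, 30], 0],
    [50, [0, 0, 20], 0],
    [50, [0, 0, 12], 0]
  ]
}}

```text
clock: 7.55
eef_pos: [0.6215, 0.0125, 0.1377]
orientation: [-0.002, 0.85, 0.527, -0.003]
force: [-0.1, -0.8, -1.0]
gripper_width: 0.725
```

Request:
{"name": "step_arm", "arguments": {
  "motion": [
    [50, [0, 0, 3], 0],
    [50, [0, 0, 0], 0],
    [50, [0, 0, 0], 0]
  ]
}}

```text
clock: 7.8
eef_pos: [0.6247, 0.0116, 0.1394]
orientation: [0.0, 0.85, 0.526, 0.0]
force: [0.4, -0.4, -1.0]
gripper_width: 0.722
```

```bash
python3 - <<'E'
from h import *
plan(.6235,.0112,.12,1.107)
c=Cam("scene"); c.save("s6",crop=(200,90,330,220),scale=4)
c=Cam("wrist"); c.save("w6",scale=1.5)
E
```

```text
at [0.6247 0.0116 0.1394] phi 1.109 j [0.02 0.54 0.19 1.21 0.   0.48] turn z 0.002 n 1
[[[np.float64(-0.9), np.float64(-0.9), np.float64(19.4)], np.float64(0.0015)]]
```

View pics/s6.png

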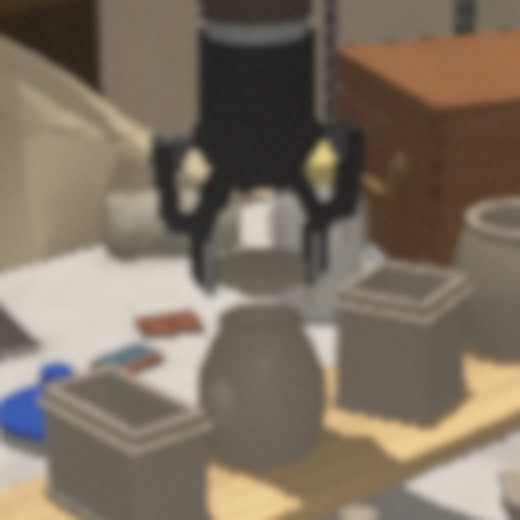

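View pics/w6.png

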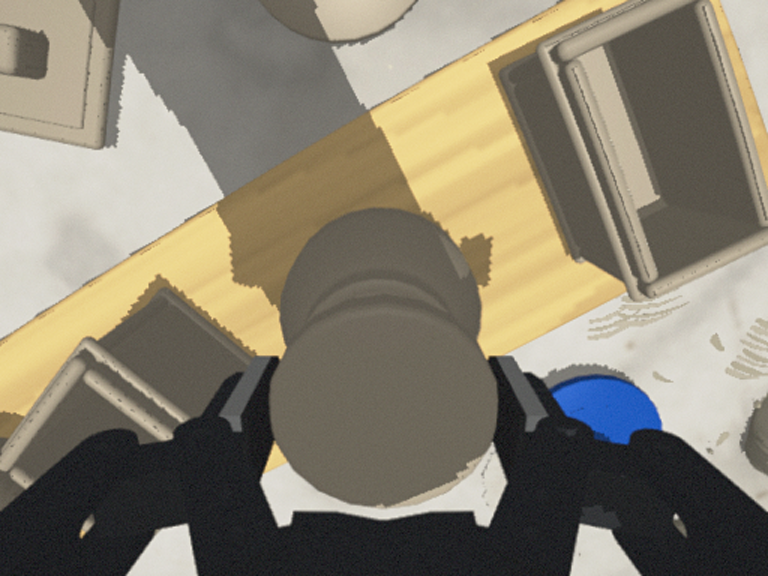

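Request:
{"name": "step_arm", "arguments": {
  "motion": [
    [50, [-0.5, -0.8, 4], 0],
    [50, [0, 0, 4], 0],
    [50, [0, 0, 4], 0],
    [50, [0, 0, 3], 0],
    [50, [0, 0, 2], 0]
  ]
}}

```text
clock: 8.32
eef_pos: [0.6232, 0.0104, 0.1211]
orientation: [-0.0, 0.851, 0.526, -0.0]
force: [-0.6, 1.0, -1.4]
gripper_width: 0.728
```

Request:
{"name": "step_arm", "arguments": {
  "motion": [
    [50, [0, 0, 2], 0],
    [50, [0, 0, 2], 0],
    [50, [0, 0, 1], 0],
    [50, [0, 0, 0], 0]
  ]
}}

```text
clock: 8.65
eef_pos: [0.6234, 0.0105, 0.1164]
orientation: [-0.0, 0.851, 0.526, -0.0]
force: [0.0, -0.3, -1.1]
gripper_width: 0.727
```

Request:
{"name": "step_arm", "arguments": {
  "motion": [
    [50, [0, 0, 1], 0],
    [50, [0, 0, 1], 0],
    [50, [0, 0, 0], 0]
  ]
}}

```text
clock: 8.9
eef_pos: [0.6235, 0.0106, 0.1147]
orientation: [-0.0, 0.851, 0.526, -0.0]
force: [-0.4, 0.8, -0.2]
gripper_width: 0.728
```

Request:
{"name": "step_arm", "arguments": {
  "motion": [
    [50, [0, 0, 1], 0],
    [50, [0, 0, 0], 0]
  ]
}}

```text
clock: 9.07
eef_pos: [0.6235, 0.0106, 0.1137]
orientation: [-0.0, 0.851, 0.526, -0.0]
force: [-0.5, -0.5, 0.0]
gripper_width: 0.724
```

```bash
python3 - <<'E'
from h import *
c=Cam("scene"); c.save("s7",crop=(220,120,310,210),scale=6)
E
```

```text
(no output)
```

View pics/s7.png

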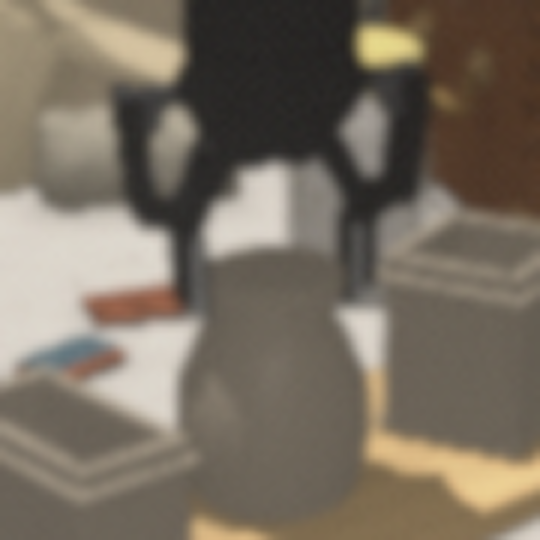

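Request:
{"name": "step_arm", "arguments": {
  "motion": [
    [50, [0, 0, 1], 0],
    [50, [0, 0, 0], 0]
  ]
}}

```text
clock: 9.28
eef_pos: [0.6235, 0.0105, 0.1127]
orientation: [-0.0, 0.851, 0.526, -0.0]
force: [1.1, 0.2, -1.1]
gripper_width: 0.728
```

Request:
{"name": "step_arm", "arguments": {
  "motion": [
    [50, [0, 0, 1], 0],
    [50, [0, 0, 0], 0]
  ]
}}

```text
clock: 9.45
eef_pos: [0.6235, 0.0105, 0.1116]
orientation: [-0.0, 0.851, 0.526, -0.0]
force: [0.1, -0.5, -1.0]
gripper_width: 0.728
```

Request:
{"name": "step_arm", "arguments": {
  "motion": [
    [50, [0, 0, 1], 0],
    [50, [0, 0, 0], 0]
  ]
}}

```text
clock: 9.62
eef_pos: [0.6237, 0.0106, 0.111]
orientation: [0.0, 0.851, 0.526, 0.0]
force: [-0.1, -0.4, -0.1]
gripper_width: 0.727
```

Request:
{"name": "step_arm", "arguments": {
  "motion": [
    [50, [0, 0, 1], 0],
    [50, [0, 0, 0], 0]
  ]
}}

```text
clock: 9.78
eef_pos: [0.6237, 0.0105, 0.1109]
orientation: [0.0, 0.851, 0.526, 0.0]
force: [-1.1, 0.9, 4.4]
gripper_width: 0.726
```

Request:
{"name": "step_arm", "arguments": {
  "motion": [
    [50, [0, 0, 0.8], 0],
    [50, [0, 0, 0], 0]
  ]
}}

```text
clock: 9.95
eef_pos: [0.6238, 0.0105, 0.1108]
orientation: [0.0, 0.851, 0.526, 0.001]
force: [-2.9, 1.0, 8.2]
gripper_width: 0.726
```

Request:
{"name": "step_arm", "arguments": {
  "motion": [
    [76, [0, 0, -0.8], 0],
    [80, [0, 0, 0], 0],
    [90, [0, 0, 0], 0],
    [100, [0, 0, 0], 0],
    [100, [0, 0, 0], 0]
  ]
}}

```text
clock: 10.37
eef_pos: [0.6235, 0.0105, 0.1095]
orientation: [-0.0, 0.851, 0.526, -0.0]
force: [1.0, 0.8, 0.7]
gripper_width: 0.996
```

Request:
{"name": "step_arm", "arguments": {
  "motion": [
    [100, [0, 0, 0], 0],
    [100, [0, 0, -15], 0],
    [100, [0, 0, -30], 0],
    [100, [0, 0, -40], 0],
    [100, [0, -10, -30], 0]
  ]
}}

```text
clock: 10.78
eef_pos: [0.6158, 0.0144, 0.2266]
orientation: [0.001, 0.851, 0.525, 0.001]
force: [0.3, 0.1, 0.8]
gripper_width: 1.004
```

```bash
python3 - <<'E'
from h import *
from est import shapes
st=arm.state();print(st["eef_pos"],st["gripper_width"])
c=Cam("scene"); c.save("s8",crop=(220,120,310,210),scale=6)
c=Cam("wrist"); c.save("w8",[(circ(.6257,.0112,.123,.032),(0,255,0))],scale=1.5)
E
```

```text
[0.61578002 0.01444278 0.22664002] 1.003693057166529
```

View pics/s8.png

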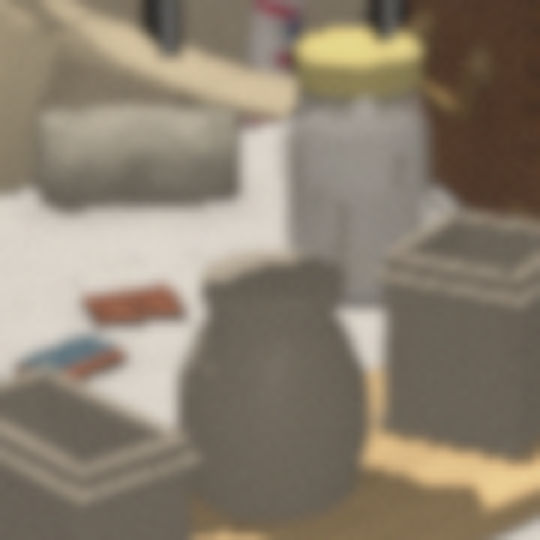

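View pics/w8.png

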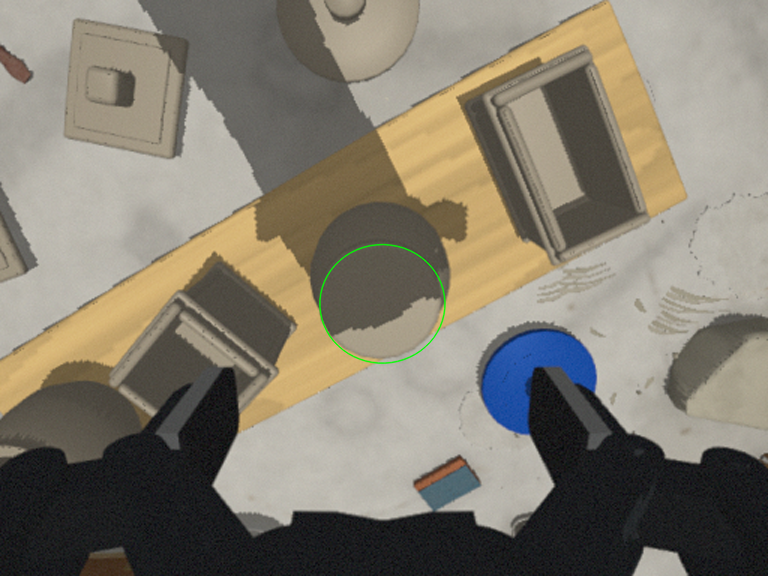

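```bash
python3 - <<'E'
from h import *
plan(.468,.066,.16,1.107)
E
```

```text
at [0.6173 0.0155 0.2319] phi 1.107 j [0.02 0.47 0.32 1.4  0.   0.49] turn z 0.0 n 5
[[[np.float64(-4.3), np.float64(-31.2), np.float64(14.4)], np.float64(0.0001)], [[np.float64(-4.3), np.float64(-31.2), np.float64(14.4)], np.float64(0.0001)], [[np.float64(-4.3), np.float64(-31.2), np.float64(14.4)], np.float64(0.0001)], [[np.float64(-4.3), np.float64(-31.2), np.float64(14.4)], np.float64(0.0001)], [[np.float64(-4.3), np.float64(-31.2), np.float64(14.4)], np.float64(0.0001)]]
```

Request:
{"name": "step_arm", "arguments": {
  "motion": [
    [60, [-4.3, -31, 14], 0],
    [60, [-4.3, -31, 14], 0],
    [60, [-4.3, -31, 14], 0],
    [60, [-4.3, -31, 14], 0],
    [60, [-4.3, -31, 15], 0]
  ]
}}

```text
clock: 11.3
eef_pos: [0.4646, 0.0654, 0.1527]
orientation: [-0.0, 0.851, 0.526, -0.0]
force: [-0.4, 0.4, 0.3]
gripper_width: 0.602
```

Request:
{"name": "step_arm", "arguments": {
  "motion": [
    [60, [0, 0, 0], 0],
    [60, [0, 0, 0], 0]
  ]
}}

```text
clock: 11.47
eef_pos: [0.4625, 0.0652, 0.1518]
orientation: [-0.001, 0.85, 0.526, -0.003]
force: [-0.5, -0.4, 0.1]
gripper_width: 0.603
```

```bash
python3 - <<'E'
from h import *
from est import shapes
plan(.468,.066,.037,1.107)
c=Cam("wrist"); c.save("w9",shapes(),scale=1.5)
E
```

```text
at [0.4625 0.0652 0.1518] phi 1.109 j [ 0.14  0.24 -0.24  1.1  -0.    0.6 ] turn z 0.002 n 4
[[[np.float64(0.8), np.float64(1.1), np.float64(28.7)], np.float64(0.0004)], [[np.float64(0.8), np.float64(1.1), np.float64(28.7)], np.float64(0.0004)], [[np.float64(0.8), np.float64(1.1), np.float64(28.7)], np.float64(0.0004)], [[np.float64(0.8), np.float64(1.1), np.float64(28.7)], np.float64(0.0004)]]
```

View pics/w9.png

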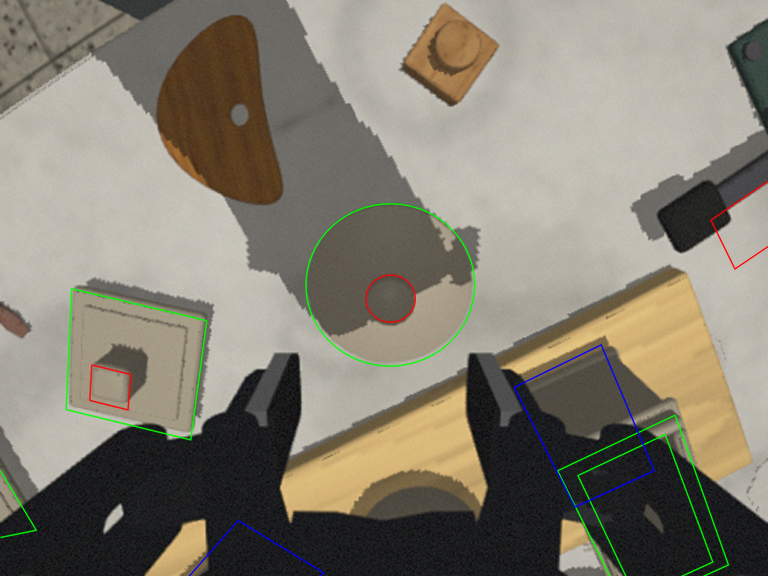

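Request:
{"name": "step_arm", "arguments": {
  "motion": [
    [60, [3.2, 4.4, 30], 0],
    [60, [0, 0, 30], 0],
    [60, [0, 0, 25], 0],
    [60, [0, 0, 18], 0],
    [60, [0, 0, 8], 0]
  ]
}}

```text
clock: 11.93
eef_pos: [0.4724, 0.0657, 0.0409]
orientation: [-0.0, 0.851, 0.525, -0.001]
force: [-0.2, -0.4, 0.4]
gripper_width: 0.601
```

Request:
{"name": "step_arm", "arguments": {
  "motion": [
    [60, [0, 0, 3], 0],
    [60, [0, 0, 0], 0],
    [60, [0, 0, 0], 0]
  ]
}}

```text
clock: 12.18
eef_pos: [0.4735, 0.0661, 0.0409]
orientation: [0.001, 0.851, 0.526, 0.001]
force: [0.6, -0.3, 0.3]
gripper_width: 0.602
```

```bash
python3 - <<'E'
from h import *
plan(.468,.066,.037,1.107)
E
```

```text
at [0.4735 0.0661 0.0409] phi 1.107 j [ 0.14  0.39 -0.37  0.81  0.    0.6 ] turn z -0.0 n 1
[[[np.float64(-2.6), np.float64(-4.9), np.float64(3.9)], np.float64(-0.0003)]]
```

Request:
{"name": "step_arm", "arguments": {
  "motion": [
    [60, [-2.6, -4.9, 3], 0],
    [60, [0, 0, 0], 0],
    [60, [0, 0, 0], 0]
  ]
}}

```text
clock: 12.43
eef_pos: [0.4661, 0.0659, 0.0374]
orientation: [0.0, 0.851, 0.526, 0.0]
force: [1.1, 0.5, -0.2]
gripper_width: 0.594
```

```bash
python3 - <<'E'
from h import *
plan(.468,.066,.037,1.107)
E
```

```text
at [0.4661 0.0659 0.0374] phi 1.107 j [ 0.14  0.38 -0.39  0.8   0.    0.6 ] turn z 0.0 n 1
[[[np.float64(0.9), np.float64(1.6), np.float64(0.4)], np.float64(0.0001)]]
```

Request:
{"name": "step_arm", "arguments": {
  "motion": [
    [60, [0.6, 1.2, 0], 0],
    [25, [0, 0, 0], 0],
    [15, [0, 0, 0], 0],
    [15, [0, 0, 0], 0],
    [15, [0, 0, 0], 0]
  ],
  "grip_force": 40
}}

```text
clock: 12.85
eef_pos: [0.4679, 0.0659, 0.0372]
orientation: [0.0, 0.851, 0.526, 0.0]
force: [-1.0, 0.0, 4.6]
gripper_width: 0.267
```

Request:
{"name": "step_arm", "arguments": {
  "motion": [
    [15, [0, 0, 0], 0],
    [15, [0, 0, 0], 0]
  ]
}}

```text
clock: 13.02
eef_pos: [0.4679, 0.0659, 0.0372]
orientation: [0.0, 0.851, 0.526, 0.0]
force: [-0.9, -0.8, 5.9]
gripper_width: 0.269
```

```bash
python3 - <<'E'
from h import *
plan(.468,.066,.037,1.107)
c=Cam("wrist"); c.save("w10",[(circ(.468,.066,.022,.046),(0,255,0))],scale=1.5)
E
```

```text
at [0.4679 0.0659 0.0372] phi 1.107 j [ 0.14  0.39 -0.38  0.8  -0.    0.6 ] turn z -0.0 n 1
[[[np.float64(0.1), np.float64(0.0), np.float64(0.2)], np.float64(-0.0001)]]
```

View pics/w10.png

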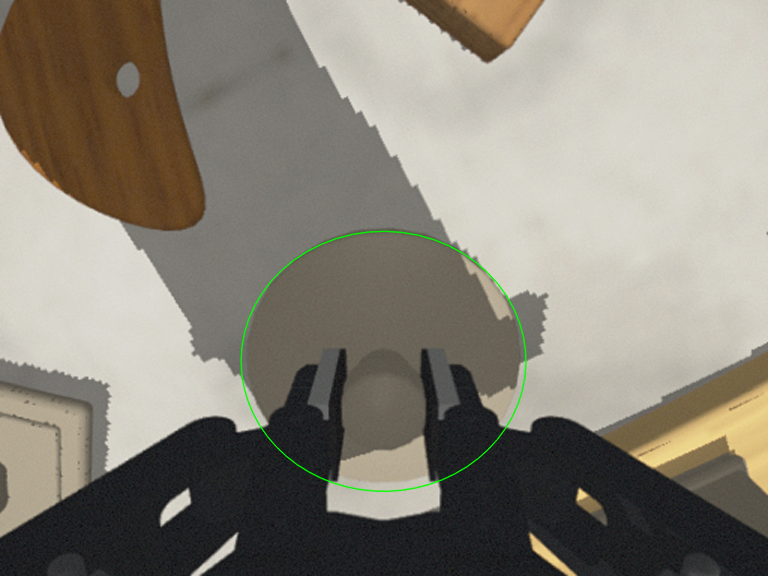

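```bash
python3 - <<'E'
from h import *
st=arm.state(); st["eef_pos"]=np.array([.468,.066,.2]); plan(.641,-.2527,.2,1.107,st=st)
E
```

```text
at [0.468 0.066 0.2  ] phi 1.107 j [ 0.14  0.39 -0.38  0.8   0.    0.6 ] turn z -0.0 n 10
[[[np.float64(-20.8), np.float64(29.7), np.float64(-0.0)], np.float64(-0.0)], [[np.float64(-20.8), np.float64(29.7), np.float64(-0.0)], np.float64(-0.0)], [[np.float64(-20.8), np.float64(29.7), np.float64(-0.0)], np.float64(-0.0)], [[np.float64(-20.8), np.float64(29.7), np.float64(-0.0)], np.float64(-0.0)], [[np.float64(-20.8), np.float64(29.7), np.float64(-0.0)], np.float64(-0.0)]]
[[[np.float64(-20.8), np.float64(29.7), np.float64(-0.0)], np.float64(-0.0)], [[np.float64(-20.8), np.float64(29.7), np.float64(-0.0)], np.float64(-0.0)], [[np.float64(-20.8), np.float64(29.7), np.float64(-0.0)], np.float64(-0.0)], [[np.float64(-20.8), np.float64(29.7), np.float64(-0.0)], np.float64(-0.0)], [[np.float64(-20.8), np.float64(29.7), np.float64(-0.0)], np.float64(-0.0)]]
```

Request:
{"name": "step_arm", "arguments": {
  "motion": [
    [15, [0, 0, -5], 0],
    [15, [0, 0, -18], 0],
    [15, [0, 0, -35], 0],
    [15, [0, 0, -40], 0],
    [15, [0, 0, -40], 0]
  ]
}}

```text
clock: 13.48
eef_pos: [0.4661, 0.0657, 0.1752]
orientation: [-0.001, 0.851, 0.526, -0.002]
force: [2.3, -0.1, -1.5]
gripper_width: 0.27
```

Request:
{"name": "step_arm", "arguments": {
  "motion": [
    [15, [0, 0, -25], 0],
    [15, [0, 0, 0], 0]
  ]
}}

```text
clock: 13.65
eef_pos: [0.471, 0.0664, 0.2057]
orientation: [0.002, 0.851, 0.526, 0.005]
force: [1.0, -1.0, -1.5]
gripper_width: 0.27
```

```bash
python3 - <<'E'
from h import *
st=arm.state();print(st["gripper_width"],st["force"]); plan(.641,-.2527,.2,1.107)
c=Cam("scene"); c.save("s10",crop=(180,60,380,230),scale=3)
E
```

```text
0.2703019617908859 [ 1.01682157 -0.9696454  -1.47308703]
at [0.471  0.0664 0.2057] phi 1.107 j [ 0.14  0.2  -0.14  1.22  0.    0.6 ] turn z 0.0 n 10
[[[np.float64(-20.9), np.float64(29.5), np.float64(0.6)], np.float64(0.0)], [[np.float64(-20.9), np.float64(29.5), np.float64(0.6)], np.float64(0.0)], [[np.float64(-20.9), np.float64(29.5), np.float64(0.6)], np.float64(0.0)], [[np.float64(-20.9), np.float64(29.5), np.float64(0.6)], np.float64(0.0)], [[np.float64(-20.9), np.float64(29.5), np.float64(0.6)], np.float64(0.0)]]
[[[np.float64(-20.9), np.float64(29.5), np.float64(0.6)], np.float64(0.0)], [[np.float64(-20.9), np.float64(29.5), np.float64(0.6)], np.float64(0.0)], [[np.float64(-20.9), np.float64(29.5), np.float64(0.6)], np.float64(0.0)], [[np.float64(-20.9), np.float64(29.5), np.float64(0.6)], np.float64(0.0)], [[np.float64(-20.9), np.float64(29.5), np.float64(0.6)], np.float64(0.0)]]
```

View pics/s10.png

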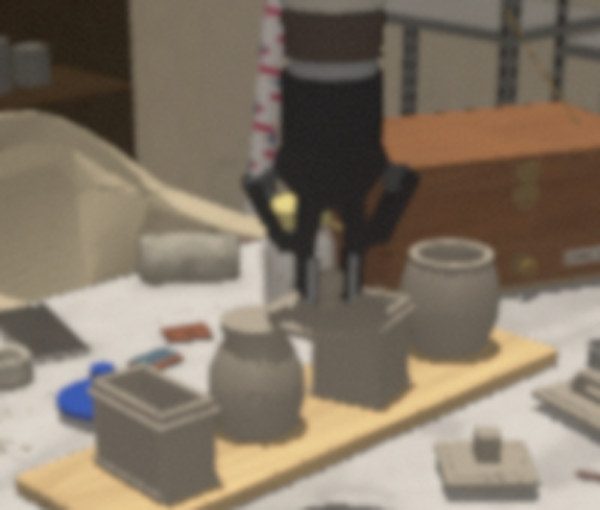

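Request:
{"name": "step_arm", "arguments": {
  "motion": [
    [15, [-12, 15, 0], 0],
    [15, [-21, 29.5, 0], 0],
    [15, [-21, 29.5, 0], 0],
    [15, [-21, 29.5, 0], 0],
    [15, [-21, 29.5, 0], 0]
  ]
}}

```text
clock: 14.12
eef_pos: [0.5426, -0.0806, 0.1972]
orientation: [-0.002, 0.851, 0.526, -0.002]
force: [0.7, 0.6, -1.6]
gripper_width: 0.269
```

Request:
{"name": "step_arm", "arguments": {
  "motion": [
    [15, [-21, 29.5, 0], 0],
    [15, [-21, 29.5, 0], 0],
    [15, [-21, 29.5, 0], 0],
    [15, [-21, 29.5, 0], 0],
    [15, [-21, 29.5, 0], 0]
  ]
}}

```text
clock: 14.53
eef_pos: [0.6277, -0.2406, 0.1964]
orientation: [-0.002, 0.851, 0.526, -0.002]
force: [1.1, 0.5, -1.5]
gripper_width: 0.274
```

Request:
{"name": "step_arm", "arguments": {
  "motion": [
    [15, [-9, 14, 0], 0],
    [15, [0, 0, 0], 0],
    [15, [0, 0, 0], 0],
    [15, [0, 0, 0], 0]
  ]
}}

```text
clock: 14.87
eef_pos: [0.6358, -0.2527, 0.1974]
orientation: [-0.002, 0.851, 0.526, -0.001]
force: [0.9, 0.5, -1.2]
gripper_width: 0.274
```

```bash
python3 - <<'E'
from h import *
from est import shapes
plan(.6414,-.2527,.165,1.107)
c=Cam("wrist"); c.save("w11",shapes(),scale=1.5)
E
```

```text
at [ 0.6358 -0.2527  0.1974] phi 1.107 j [-0.38  0.65  0.51  1.44  0.    0.09] turn z 0.0 n 1
[[[np.float64(2.5), np.float64(5.0), np.float64(32.4)], np.float64(0.0003)]]
```

View pics/w11.png

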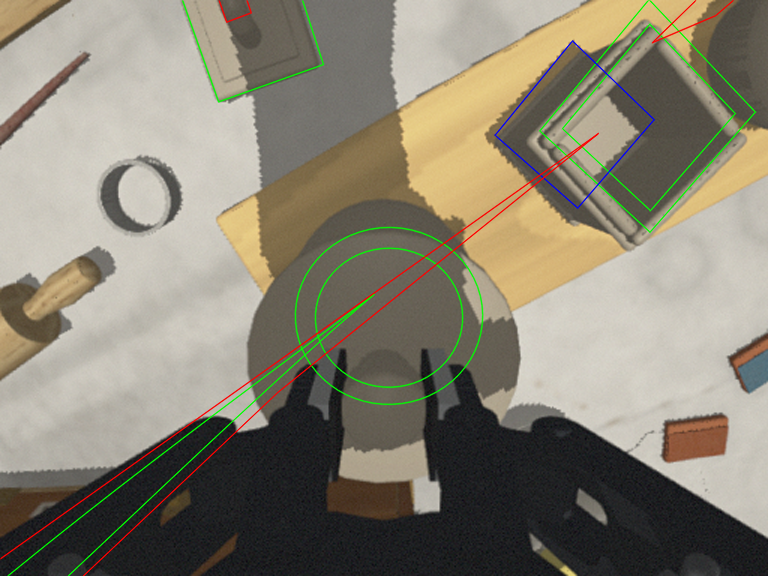

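```bash
python3 - <<'E'
from h import *
from est import shapes,E_
c=Cam("wrist"); plan(.6414,-.2527,.165,1.107)
P=c.world([((u+.5)/1.5-.5,(v+.5)/1.5-.5) for u,v in [(645,22),(744,142),(632,247),(532,140)]],.108)[:,:2]
print(P.mean(0),cv2.minAreaRect((P*1000).astype(np.float32)), np.linalg.norm(np.diff(P,axis=0),axis=1))
d=[P[1]-P[0],P[2]-P[1],P[2]-P[3],P[3]-P[0]]
print([np.degrees(np.arctan2(v[1],v[0]))%90 for v in d])
th=np.radians(np.mean([np.degrees(np.arctan2(v[1],v[0]))%90 for v in d]))
m=P.mean(0)
c.img=np.clip(c.img*1.5,0,255).astype(np.uint8)
c.save("w12",[(rect(m[0],m[1],.108,.07,.07,th),(0,255,0)),(rect(m[0],m[1],.108,.056,.056,th),(0,255,0)),(rect(m[0],m[1],.018,.07,.07,th),(255,0,0))],crop=(310,0,512,180),scale=3.5)
E
```

```text
at [ 0.6363 -0.2522  0.199 ] phi 1.108 j [-0.38  0.64  0.52  1.44  0.    0.08] turn z 0.001 n 1
[[[np.float64(1.8), np.float64(4.8), np.float64(34.0)], np.float64(0.0014)]]
[ 0.61985705 -0.11795972] ((620.3672485351562, -117.77359008789062), (71.06133270263672, 68.2015151977539), 20.87681770324707) [0.07106185 0.06823611 0.06888986]
[np.float64(21.096280315566982), np.float64(19.052646032767342), np.float64(20.624211584227215), np.float64(20.876827183663906)]
```

View pics/w12.png

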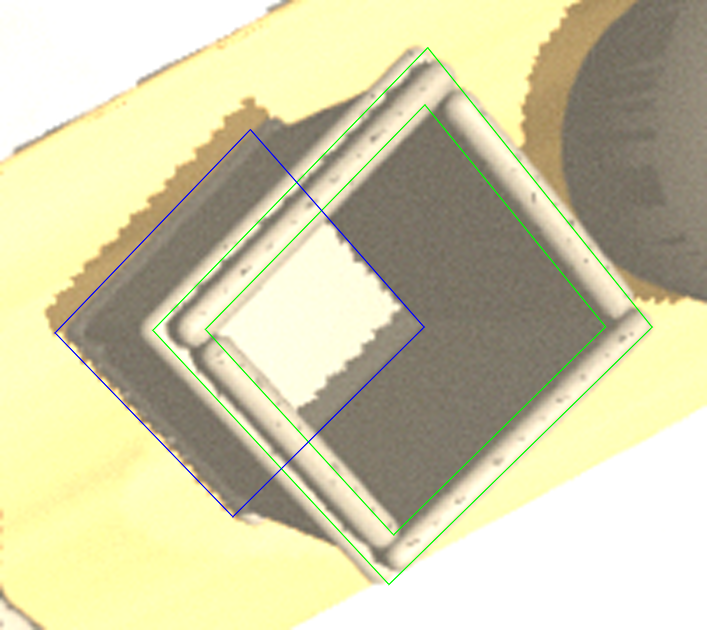

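Request:
{"name": "step_arm", "arguments": {
  "motion": [
    [15, [2, 4.8, 15], 0],
    [15, [0, 0, 15], 0],
    [15, [0, 0, 8], 0],
    [15, [0, 0, 0], 0],
    [15, [0, 0, 0], 0]
  ]
}}

```text
clock: 15.38
eef_pos: [0.6417, -0.2531, 0.1617]
orientation: [-0.001, 0.85, 0.526, -0.0]
force: [-0.9, 0.4, -2.5]
gripper_width: 0.266
```

```bash
python3 - <<'E'
from h import *
plan(.6414,-.2527,.15,1.107)
c=Cam("scene"); c.save("s12",crop=(260,60,400,200),scale=4)
E
```

```text
at [ 0.6417 -0.2531  0.1617] phi 1.108 j [-0.38  0.67  0.46  1.37 -0.    0.09] turn z 0.001 n 1
[[[np.float64(0.2), np.float64(-0.4), np.float64(11.7)], np.float64(0.0009)]]
```

View pics/s12.png

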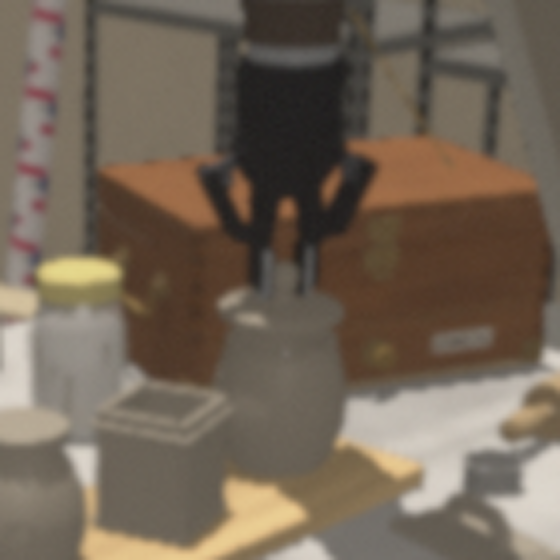

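Request:
{"name": "step_arm", "arguments": {
  "motion": [
    [15, [0, 0, 3], 0],
    [15, [0, 0, 3], 0],
    [15, [0, 0, 3], 0],
    [15, [0, 0, 3], 0],
    [15, [0, 0, 2], 0]
  ]
}}

```text
clock: 15.85
eef_pos: [0.642, -0.2541, 0.1473]
orientation: [-0.0, 0.851, 0.526, -0.0]
force: [0.2, -0.1, -1.0]
gripper_width: 0.265
```

Request:
{"name": "step_arm", "arguments": {
  "motion": [
    [15, [0, 0, 1], 0],
    [15, [0, 0, 1], 0],
    [15, [0, 0, 0], 0]
  ]
}}

```text
clock: 16.1
eef_pos: [0.6421, -0.254, 0.1455]
orientation: [-0.0, 0.851, 0.526, -0.0]
force: [1.2, -0.1, -1.1]
gripper_width: 0.268
```

Request:
{"name": "step_arm", "arguments": {
  "motion": [
    [15, [0, 0, 1], 0],
    [15, [0, 0, 0], 0]
  ]
}}

```text
clock: 16.27
eef_pos: [0.6422, -0.254, 0.1448]
orientation: [0.0, 0.851, 0.526, 0.0]
force: [0.4, 0.3, -1.9]
gripper_width: 0.271
```

Request:
{"name": "step_arm", "arguments": {
  "motion": [
    [15, [0, 0, 1], 0],
    [15, [0, 0, 0], 0]
  ]
}}

```text
clock: 16.43
eef_pos: [0.6424, -0.2541, 0.1443]
orientation: [0.0, 0.851, 0.526, 0.0]
force: [-1.2, -0.7, 0.8]
gripper_width: 0.269
```

Request:
{"name": "step_arm", "arguments": {
  "motion": [
    [15, [0, 0, 0.7], 0],
    [15, [0, 0, 0], 0]
  ]
}}

```text
clock: 16.6
eef_pos: [0.6424, -0.2541, 0.1443]
orientation: [0.001, 0.851, 0.526, 0.0]
force: [-2.1, 0.8, 3.9]
gripper_width: 0.267
```

Request:
{"name": "step_arm", "arguments": {
  "motion": [
    [15, [0, 0, 0.7], 0],
    [15, [0, 0, 0], 0]
  ]
}}

```text
clock: 16.77
eef_pos: [0.6425, -0.2541, 0.1442]
orientation: [0.001, 0.851, 0.526, 0.001]
force: [-1.6, -0.6, 7.4]
gripper_width: 0.269
```

Request:
{"name": "step_arm", "arguments": {
  "motion": [
    [32, [0, 0, -0.8], 0],
    [38, [0, 0, 0], 0],
    [50, [0, 0, 0], 0],
    [60, [0, 0, 0], 0],
    [60, [0, 0, -5], 0]
  ]
}}

```text
clock: 17.18
eef_pos: [0.6414, -0.2537, 0.1466]
orientation: [-0.001, 0.851, 0.526, -0.001]
force: [-0.5, 1.4, -0.3]
gripper_width: 0.601
```

Request:
{"name": "step_arm", "arguments": {
  "motion": [
    [60, [0, 0, -20], 0],
    [60, [0, 0, -30], 0],
    [60, [0, 0, -20], 0],
    [60, [10, -30, 0], 0],
    [60, [10, -30, 0], 0]
  ]
}}

```text
clock: 17.6
eef_pos: [0.5994, -0.2104, 0.2198]
orientation: [0.002, 0.851, 0.525, 0.002]
force: [-0.6, 0.9, 0.2]
gripper_width: 0.6
```

```bash
sed -i 's/js=(.6135,-.1115,np.radians(25))/js=(.6197,-.1178,np.radians(20.5))/' est.py; python3 - <<'E'
from h import *
from est import shapes
plan(.444,-.0915,.12,1.107)
c=Cam("scene"); c.save("s13",crop=(260,100,400,200),scale=5)
c=Cam("top"); c.save("t13",shapes(),(240,145,380,260),scale=5)
E
```

```text
at [ 0.5994 -0.2104  0.2198] phi 1.105 j [-0.34  0.52  0.36  1.4   0.    0.13] turn z -0.002 n 6
[[[np.float64(6.1), np.float64(-32.0), np.float64(16.6)], np.float64(-0.0003)], [[np.float64(6.1), np.float64(-32.0), np.float64(16.6)], np.float64(-0.0003)], [[np.float64(6.1), np.float64(-32.0), np.float64(16.6)], np.float64(-0.0003)], [[np.float64(6.1), np.float64(-32.0), np.float64(16.6)], np.float64(-0.0003)], [[np.float64(6.1), np.float64(-32.0), np.float64(16.6)], np.float64(-0.0003)]]
[[[np.float64(6.1), np.float64(-32.0), np.float64(16.6)], np.float64(-0.0003)]]
```

View pics/s13.png

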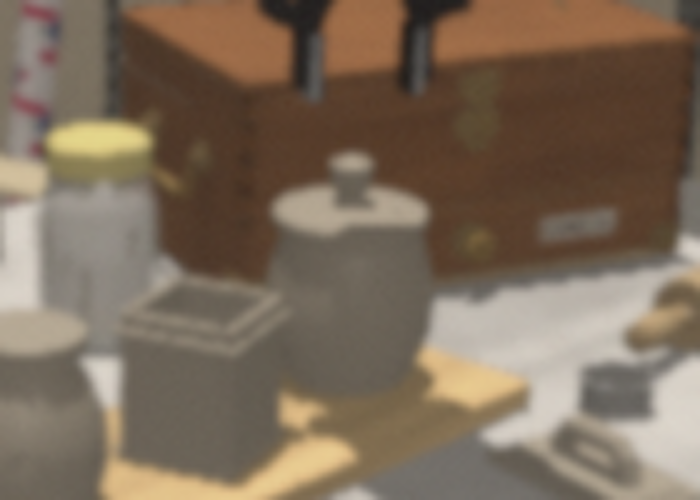

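View pics/t13.png

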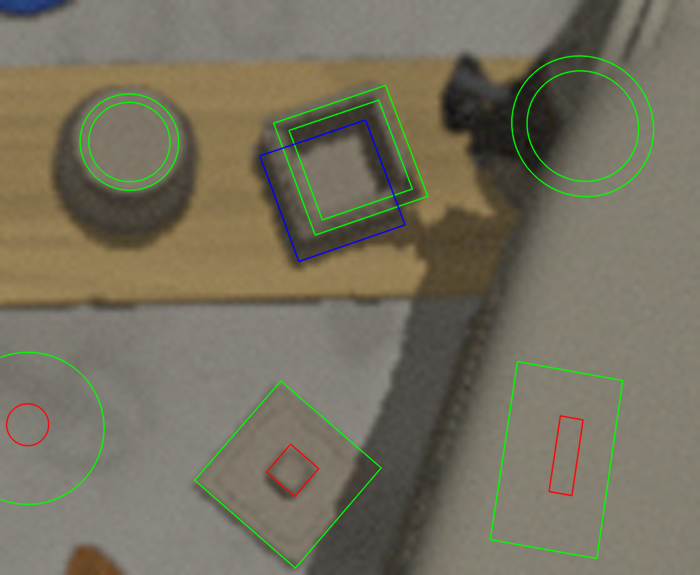

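Request:
{"name": "step_arm", "arguments": {
  "motion": [
    [60, [30, -6, 0], 0],
    [60, [30, -6, 0], 0],
    [60, [30, -6, 0], 0],
    [60, [0, 0, 0], 0],
    [60, [0, 0, 0], 0]
  ]
}}

```text
clock: 18.12
eef_pos: [0.6224, -0.1192, 0.2184]
orientation: [0.0, 0.85, 0.527, 0.0]
force: [-0.1, 0.9, 0.7]
gripper_width: 0.596
```

Request:
{"name": "step_arm", "arguments": {
  "motion": [
    [60, [0, 0, 0], 0],
    [60, [0, 0, 0], 0],
    [60, [0, 0, 0], 0]
  ]
}}

```text
clock: 18.37
eef_pos: [0.6215, -0.122, 0.2182]
orientation: [0.0, 0.851, 0.525, -0.0]
force: [0.1, 0.0, -0.2]
gripper_width: 0.598
```

```bash
python3 - <<'E'
from h import *
from est import shapes
print(arm.state()["eef_pos"],arm.state()["joint_velocities"].round(3))
c=Cam("wrist"); print(arm.state()["eef_pos"]);c.img=np.clip(c.img*1.3,0,255).astype(np.uint8); c.save("w13",shapes(),(100,0,400,260),scale=2.2)
E
```

```text
[ 0.62149209 -0.12200393  0.21819027] [-0.001 -0.    -0.002 -0.001  0.003  0.002]
[ 0.62146548 -0.12198111  0.21820488]
```

View pics/w13.png

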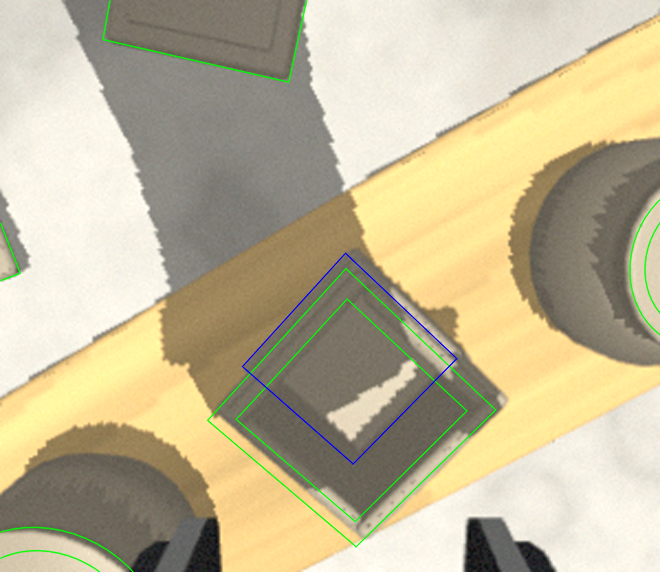

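```bash
sed -i 's/js=(.6197,-.1178,np.radians(20.5))/js=(.619,-.1145,np.radians(19))/' est.py; python3 - <<'E'
from h import *
from est import shapes
c=Cam("wrist"); c.img=np.clip(c.img*1.8,0,255).astype(np.uint8); c.save("w14",shapes(),(180,100,350,260),scale=4)
E
```

```text
(no output)
```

View pics/w14.png

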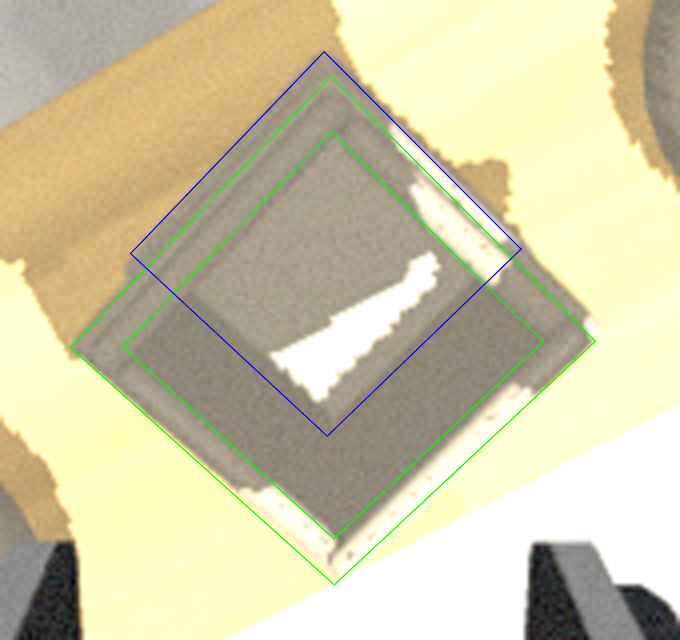

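```bash
sed -i 's/js=(.619,-.1145,np.radians(19))/js=(.6187,-.1145,np.radians(20))/' est.py; python3 - <<'E'
from h import *
plan(.444,-.0915,.15,.873)
E
```

```text
at [ 0.6214 -0.1219  0.2182] phi 1.105 j [-0.19  0.52  0.36  1.41 -0.    0.27] turn z 0.232 n 6
[[[np.float64(-8.7), np.float64(-28.7), np.float64(11.4)], np.float64(0.0387)], [[np.float64(-9.9), np.float64(-28.3), np.float64(11.4)], np.float64(0.0387)], [[np.float64(-10.9), np.float64(-27.9), np.float64(11.4)], np.float64(0.0387)], [[np.float64(-12.0), np.float64(-27.5), np.float64(11.4)], np.float64(0.0387)], [[np.float64(-13.1), np.float64(-27.0), np.float64(11.4)], np.float64(0.0387)]]
[[[np.float64(-14.1), np.float64(-26.5), np.float64(11.4)], np.float64(0.0387)]]
```

Request:
{"name": "step_arm", "arguments": {
  "motion": [
    [60, [-8.7, -28.7, 11.4], 0.0387],
    [60, [-9.9, -28.3, 11.4], 0.0387],
    [60, [-10.9, -27.9, 11.4], 0.0387],
    [60, [-12, -27.5, 11.4], 0.0387],
    [60, [-13.1, -27, 11.4], 0.0387]
  ]
}}

```text
clock: 18.88
eef_pos: [0.4722, -0.0961, 0.1607]
orientation: [0.0, 0.898, 0.44, 0.0]
force: [0.4, -1.2, 0.1]
gripper_width: 0.597
```

Request:
{"name": "step_arm", "arguments": {
  "motion": [
    [60, [-14.1, -26.5, 11.4], 0.0387],
    [60, [0, 0, 0], 0],
    [60, [0, 0, 0], 0],
    [60, [0, 0, 0], 0],
    [60, [0, 0, 0], 0]
  ]
}}

```text
clock: 19.3
eef_pos: [0.4463, -0.0914, 0.1509]
orientation: [0.001, 0.906, 0.423, 0.001]
force: [0.3, 0.1, 0.4]
gripper_width: 0.597
```

```bash
python3 - <<'E'
from h import *
from est import shapes
plan(.444,-.0915,.037,.873)
c=Cam("wrist"); c.save("w15",shapes(),(120,60,400,260),scale=2.8)
E
```

```text
at [ 0.4463 -0.0914  0.1509] phi 0.874 j [-0.2   0.22 -0.28  1.08  0.    0.49] turn z 0.001 n 3
[[[np.float64(-0.5), np.float64(-0.6), np.float64(38.0)], np.float64(0.0005)], [[np.float64(-0.5), np.float64(-0.6), np.float64(38.0)], np.float64(0.0005)], [[np.float64(-0.5), np.float64(-0.6), np.float64(38.0)], np.float64(0.0005)]]
```

View pics/w15.png

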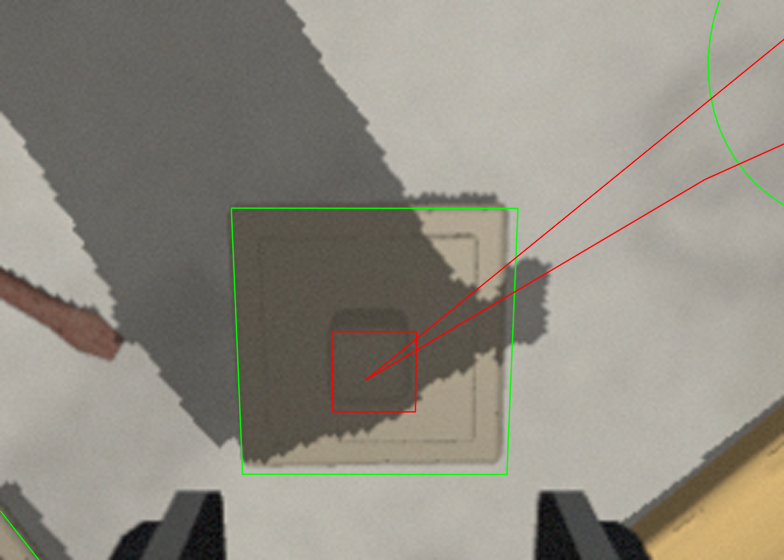

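Request:
{"name": "step_arm", "arguments": {
  "motion": [
    [60, [-2.3, -3.4, 30], 0],
    [60, [0, 0, 30], 0],
    [60, [0, 0, 25], 0],
    [60, [0, 0, 18], 0],
    [60, [0, 0, 8], 0]
  ]
}}

```text
clock: 19.77
eef_pos: [0.4398, -0.0902, 0.0367]
orientation: [-0.001, 0.906, 0.424, -0.001]
force: [0.3, -0.7, 0.3]
gripper_width: 0.598
```

Request:
{"name": "step_arm", "arguments": {
  "motion": [
    [60, [0, 0, 2], 0],
    [60, [0, 0, 0], 0],
    [60, [0, 0, 0], 0],
    [60, [0, 0, 0], 0]
  ]
}}

```text
clock: 20.1
eef_pos: [0.4417, -0.0906, 0.0381]
orientation: [0.001, 0.906, 0.424, 0.001]
force: [-0.6, 0.3, 0.6]
gripper_width: 0.605
```

```bash
python3 - <<'E'
from h import *
plan(.4421,-.0911,.037,.873)
c=Cam("wrist"); c.save("w16",[(rect(.4424,-.0911,.047,.022,.022,.873),(0,0,255)),(rect(.4424,-.0911,.021,.08,.08,.873),(0,255,0))],scale=1.5)
E
```

```text
at [ 0.4417 -0.0906  0.0381] phi 0.875 j [-0.2   0.35 -0.44  0.78 -0.    0.49] turn z 0.002 n 1
[[[np.float64(-0.1), np.float64(0.7), np.float64(1.1)], np.float64(0.0019)]]
```

View pics/w16.png

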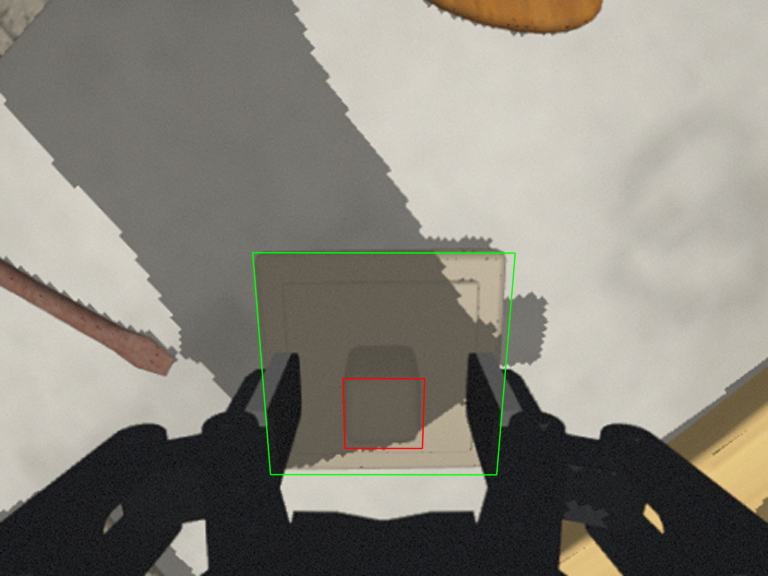

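Request:
{"name": "step_arm", "arguments": {
  "motion": [
    [40, [0, 0, 1], 0],
    [15, [0, 0, 0], 0],
    [10, [0, 0, 0], 0],
    [10, [0, 0, 0], 0],
    [10, [0, 0, 0], 0]
  ],
  "grip_force": 40
}}

```text
clock: 20.57
eef_pos: [0.4406, -0.0903, 0.0364]
orientation: [0.0, 0.906, 0.424, 0.0]
force: [-0.9, 0.6, 5.5]
gripper_width: 0.253
```

Request:
{"name": "step_arm", "arguments": {
  "motion": [
    [10, [0, 0, 0], 0],
    [10, [0, 0, 0], 0]
  ]
}}

```text
clock: 20.73
eef_pos: [0.4405, -0.0903, 0.0364]
orientation: [0.0, 0.906, 0.424, 0.0]
force: [-1.2, -0.8, 6.7]
gripper_width: 0.248
```

```bash
python3 - <<'E'
from h import *
plan(.4421,-.0911,.037,.873)
st=arm.state();x,y=st["eef_pos"][:2]
c=Cam("wrist"); c.save("w17",[(rect(x,y,.021,.08,.08,phi(st)),(0,255,0))],scale=1.5)
E
```

```text
at [ 0.4405 -0.0903  0.0364] phi 0.875 j [-0.2   0.35 -0.44  0.78  0.    0.49] turn z 0.002 n 1
[[[np.float64(0.4), np.float64(1.7), np.float64(-0.6)], np.float64(0.0018)]]
```

View pics/w17.png

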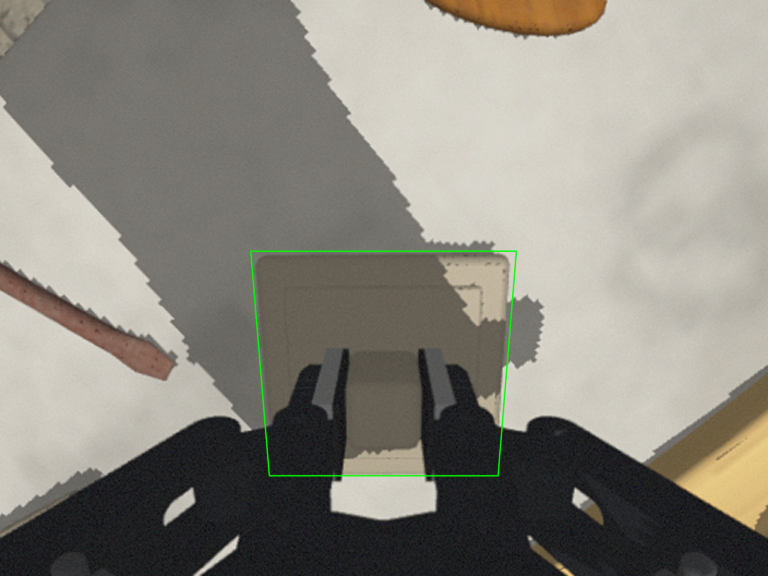

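Request:
{"name": "step_arm", "arguments": {
  "motion": [
    [10, [0, 0, -5], 0],
    [10, [0, 0, -18], 0],
    [10, [0, 0, -35], 0],
    [10, [0, 0, -40], 0],
    [10, [0, 0, -40], 0]
  ]
}}

```text
clock: 21.2
eef_pos: [0.4386, -0.09, 0.1745]
orientation: [-0.001, 0.906, 0.424, -0.001]
force: [1.2, -0.1, -2.1]
gripper_width: 0.252
```

Request:
{"name": "step_arm", "arguments": {
  "motion": [
    [10, [0, 0, -15], 0],
    [10, [0, 0, 0], 0],
    [10, [0, 0, 0], 0]
  ]
}}

```text
clock: 21.45
eef_pos: [0.4404, -0.0903, 0.1893]
orientation: [0.0, 0.906, 0.424, 0.001]
force: [-0.6, 1.3, -1.6]
gripper_width: 0.248
```

```bash
python3 - <<'E'
from h import *
plan(.6187,-.1145,.19,.349)
E
```

```text
at [ 0.4404 -0.0903  0.1893] phi 0.875 j [-0.2   0.17 -0.22  1.17 -0.    0.49] turn z 0.526 n 5
[[[np.float64(19.2), np.float64(30.5), np.float64(-0.1)], np.float64(0.1052)], [[np.float64(22.2), np.float64(28.3), np.float64(-0.1)], np.float64(0.1052)], [[np.float64(25.1), np.float64(25.8), np.float64(-0.1)], np.float64(0.1052)], [[np.float64(27.7), np.float64(23.0), np.float64(-0.1)], np.float64(0.1052)], [[np.float64(29.9), np.float64(20.0), np.float64(-0.1)], np.float64(0.1052)]]
```

Request:
{"name": "step_arm", "arguments": {
  "motion": [
    [10, [19.2, 30.5, 0], 0.105],
    [10, [22.2, 28.3, 0], 0.105],
    [10, [25.1, 25.8, 0], 0.105],
    [10, [27.7, 23, 0], 0.105],
    [10, [29.9, 20, 0], 0.105]
  ]
}}

```text
clock: 21.87
eef_pos: [0.6183, -0.1143, 0.1852]
orientation: [-0.001, 0.985, 0.171, -0.003]
force: [0.6, 0.1, -0.9]
gripper_width: 0.246
```

Request:
{"name": "step_arm", "arguments": {
  "motion": [
    [10, [0, 0, 0], 0],
    [10, [0, 0, 0], 0],
    [10, [0, 0, 0], 0],
    [10, [0, 0, 0], 0]
  ]
}}

```text
clock: 22.2
eef_pos: [0.6167, -0.1141, 0.1874]
orientation: [-0.001, 0.985, 0.174, -0.002]
force: [0.3, 0.5, -1.9]
gripper_width: 0.247
```

```bash
python3 - <<'E'
from h import *
from est import shapes
plan(.6187,-.1145,.15,.349)
c=Cam("wrist"); c.save("w18",shapes(),scale=1.5)
E
```

```text
at [ 0.6167 -0.1141  0.1874] phi 0.35 j [-0.18  0.52  0.28  1.33  0.    1.04] turn z 0.001 n 1
[[[np.float64(1.8), np.float64(1.1), np.float64(37.4)], np.float64(0.0013)]]
```

View pics/w18.png

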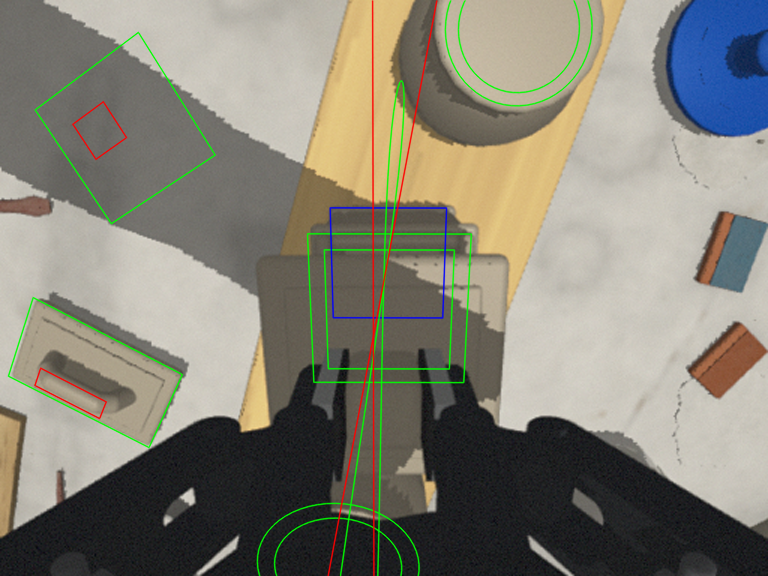

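```bash
python3 - <<'E'
from h import *
from est import shapes
plan(.6187,-.1145,.15,.349)
print(arm.state()["joint_velocities"].round(4))
c=Cam("wrist"); c.img=np.clip(c.img*1.6,0,255).astype(np.uint8); c.save("w19",shapes(),(170,110,340,220),scale=4.5)
E
```

```text
at [ 0.6169 -0.1142  0.1884] phi 0.35 j [-0.18  0.52  0.28  1.33 -0.    1.04] turn z 0.001 n 2
[[[np.float64(0.8), np.float64(0.5), np.float64(19.2)], np.float64(0.0005)], [[np.float64(0.8), np.float64(0.5), np.float64(19.2)], np.float64(0.0005)]]
[-0.001  -0.0195  0.0102 -0.0008 -0.0004  0.0024]
```

View pics/w19.png

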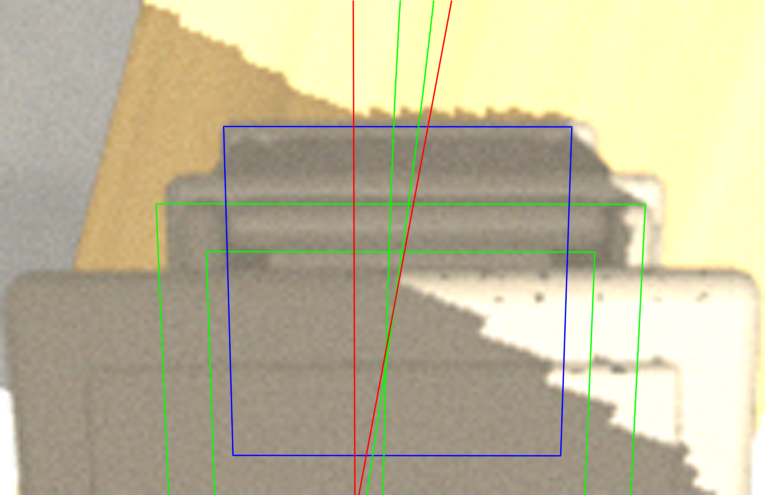

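Request:
{"name": "step_arm", "arguments": {
  "motion": [
    [10, [2.6, 1, 20], 0],
    [10, [0, 0, 12], 0],
    [10, [0, 0, 5], 0],
    [10, [0, 0, 0], 0],
    [10, [0, 0, 0], 0]
  ]
}}

```text
clock: 22.72
eef_pos: [0.6209, -0.1144, 0.1526]
orientation: [0.0, 0.985, 0.174, 0.0]
force: [0.4, -1.4, -1.3]
gripper_width: 0.246
```

```bash
python3 - <<'E'
from h import *
from est import shapes
plan(.6197,-.1142,.143,.349)
c=Cam("wrist"); c.img=np.clip(c.img*1.6,0,255).astype(np.uint8); c.save("w20",[],(150,90,360,260),scale=3.5)
c=Cam("scene"); c.save("s20",[],(250,100,350,210),scale=5)
E
```

```text
at [ 0.6209 -0.1144  0.1526] phi 0.35 j [-0.18  0.55  0.23  1.25 -0.    1.04] turn z 0.001 n 1
[[[np.float64(-1.1), np.float64(-0.6), np.float64(9.6)], np.float64(0.0008)]]
```

View pics/w20.png

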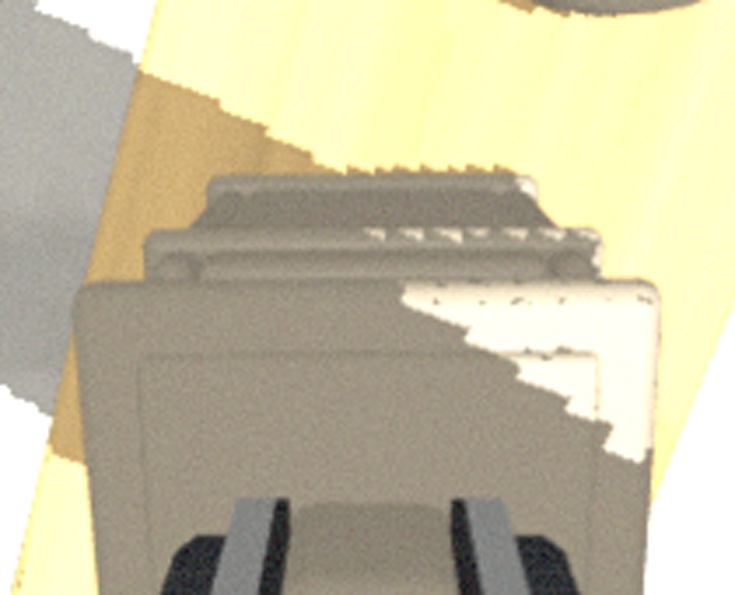

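View pics/s20.png

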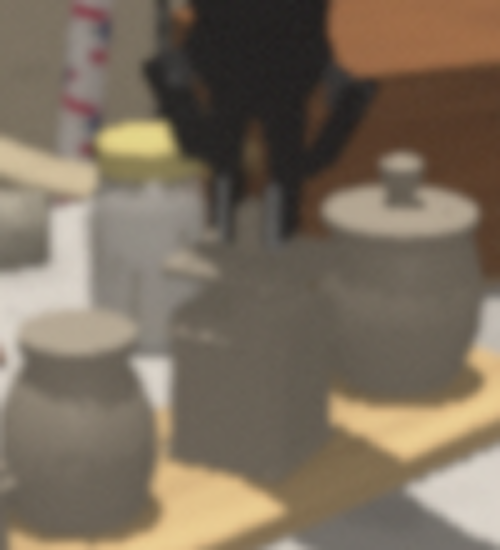

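```bash
python3 - <<'E'
from h import *
c=Cam("wrist"); st=arm.state(); M=RT(st["orientation"]); p=st["eef_pos"]
print(p)
for v,z in [(178,.018),(178,.024),(238,.1),(238,.095),(262,.108)]:
    P=c.world([(150+(372+.5)/3.5-.5,90+(v+.5)/3.5-.5)],z)[0]; print(v,z,((P-p)@M*1000).round(1))
E
```

```text
[ 0.62187146 -0.11456114  0.15325353]
178 0.018 [ -0.  -36.  135.2]
178 0.024 [ -0.  -36.8 129.2]
238 0.1 [ -0.1 -37.2  53.2]
238 0.095 [ -0.1 -36.2  58.2]
262 0.108 [ -0.1 -34.9  45.2]
```

Request:
{"name": "step_arm", "arguments": {
  "motion": [
    [10, [0, -0.5, 4], 0],
    [10, [0, 0, 4], 0],
    [10, [0, 0, 3], 0],
    [10, [0, 0, 2], 0],
    [10, [0, 0, 2], 0]
  ]
}}

```text
clock: 23.28
eef_pos: [0.6209, -0.1139, 0.1362]
orientation: [-0.0, 0.985, 0.174, -0.0]
force: [0.4, -0.2, -1.5]
gripper_width: 0.25
```

Request:
{"name": "step_arm", "arguments": {
  "motion": [
    [10, [0, 0, 1], 0],
    [10, [0, 0, 1], 0],
    [10, [0, 0, 0], 0]
  ]
}}

```text
clock: 23.53
eef_pos: [0.621, -0.114, 0.1345]
orientation: [-0.0, 0.985, 0.174, -0.0]
force: [-0.0, 0.4, -1.8]
gripper_width: 0.248
```

Request:
{"name": "step_arm", "arguments": {
  "motion": [
    [10, [0, 0, 1], 0],
    [10, [0, 0, 0], 0]
  ]
}}

```text
clock: 23.7
eef_pos: [0.6211, -0.114, 0.1338]
orientation: [0.0, 0.985, 0.174, 0.0]
force: [0.3, 0.5, -1.7]
gripper_width: 0.247
```

Request:
{"name": "step_arm", "arguments": {
  "motion": [
    [10, [0, 0, 0.8], 0],
    [10, [0, 0, 0], 0]
  ]
}}

```text
clock: 23.87
eef_pos: [0.6212, -0.114, 0.1335]
orientation: [0.0, 0.985, 0.174, 0.0]
force: [-0.6, 1.1, 0.9]
gripper_width: 0.249
```

Request:
{"name": "step_arm", "arguments": {
  "motion": [
    [10, [0, 0, 0.8], 0],
    [10, [0, 0, 0], 0]
  ]
}}

```text
clock: 24.03
eef_pos: [0.6213, -0.114, 0.1335]
orientation: [0.0, 0.985, 0.174, 0.001]
force: [-2.6, 1.0, 5.0]
gripper_width: 0.249
```

Request:
{"name": "step_arm", "arguments": {
  "motion": [
    [10, [0, 0, 0.6], 0],
    [10, [0, 0, 0], 0]
  ]
}}

```text
clock: 24.2
eef_pos: [0.6213, -0.114, 0.1335]
orientation: [0.0, 0.985, 0.174, 0.001]
force: [-3.1, 0.8, 7.2]
gripper_width: 0.248
```

Request:
{"name": "step_arm", "arguments": {
  "motion": [
    [30, [0, 0, -0.8], 0],
    [36, [0, 0, 0], 0],
    [45, [0, 0, 0], 0],
    [60, [0, 0, 0], 0],
    [60, [0, 0, -5], 0]
  ]
}}

```text
clock: 24.62
eef_pos: [0.6203, -0.1138, 0.1361]
orientation: [-0.0, 0.985, 0.174, -0.001]
force: [0.1, 0.2, 0.2]
gripper_width: 0.608
```

Request:
{"name": "step_arm", "arguments": {
  "motion": [
    [60, [0, 0, -20], 0],
    [60, [0, 0, -35], 0],
    [60, [0, 0, -30], 0],
    [60, [0, 0, 0], 0]
  ]
}}

```text
clock: 24.95
eef_pos: [0.6244, -0.1146, 0.2303]
orientation: [0.002, 0.985, 0.174, 0.006]
force: [1.6, -0.2, 0.7]
gripper_width: 0.602
```

```bash
python3 - <<'E'
from h import *
plan(.456,-.2555,.16,np.radians(81))
c=Cam("scene"); c.save("s21",[],(240,100,380,210),scale=5)
E
```

```text
at [ 0.6244 -0.1146  0.2303] phi 0.35 j [-0.18  0.51  0.37  1.42 -0.    1.04] turn z -1.064 n 10
[[[np.float64(-20.7), np.float64(7.5), np.float64(7.0)], np.float64(-0.1064)], [[np.float64(-21.3), np.float64(5.2), np.float64(7.0)], np.float64(-0.1064)], [[np.float64(-21.8), np.float64(2.9), np.float64(7.0)], np.float64(-0.1064)], [[np.float64(-22.0), np.float64(0.6), np.float64(7.0)], np.float64(-0.1064)], [[np.float64(-21.9), np.float64(-1.7), np.float64(7.0)], np.float64(-0.1064)]]
[[[np.float64(-21.6), np.float64(-4.0), np.float64(7.0)], np.float64(-0.1064)], [[np.float64(-21.0), np.float64(-6.3), np.float64(7.0)], np.float64(-0.1064)], [[np.float64(-20.2), np.float64(-8.5), np.float64(7.0)], np.float64(-0.1064)], [[np.float64(-19.2), np.float64(-10.6), np.float64(7.0)], np.float64(-0.1064)], [[np.float64(-18.0), np.float64(-12.6), np.float64(7.0)], np.float64(-0.1064)]]
```

View pics/s21.png

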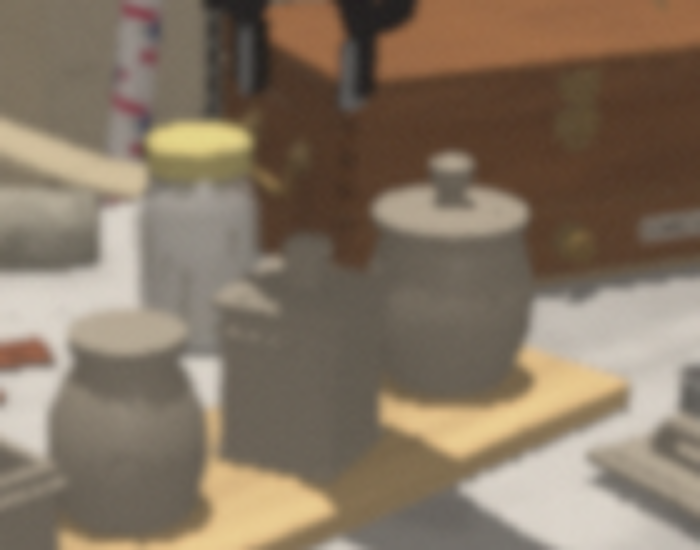

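Request:
{"name": "step_arm", "arguments": {
  "motion": [
    [60, [-20.7, 7.5, 7], -0.1064],
    [60, [-21.3, 5.2, 7], -0.1064],
    [60, [-21.8, 2.9, 7], -0.1064],
    [60, [-22, 0.6, 7], -0.1064],
    [60, [-21.9, -1.7, 7], -0.1064]
  ]
}}

```text
clock: 25.42
eef_pos: [0.5353, -0.1847, 0.186]
orientation: [-0.001, 0.903, 0.429, -0.001]
force: [1.1, -0.2, 0.2]
gripper_width: 0.596
```

Request:
{"name": "step_arm", "arguments": {
  "motion": [
    [60, [-21.6, -4, 7], -0.1064],
    [60, [-21, -6.3, 7], -0.1064],
    [60, [-20.2, -8.5, 7], -0.1064],
    [60, [-19.2, -10.6, 7], -0.1064],
    [60, [-18, -12.6, 7], -0.1064]
  ]
}}

```text
clock: 25.83
eef_pos: [0.4512, -0.2551, 0.1512]
orientation: [-0.001, 0.759, 0.652, -0.0]
force: [-0.1, -0.8, -0.3]
gripper_width: 0.602
```

Request:
{"name": "step_arm", "arguments": {
  "motion": [
    [60, [0, 0, 0], 0],
    [60, [0, 0, 0], 0],
    [60, [0, 0, 0], 0],
    [60, [0, 0, 0], 0]
  ]
}}

```text
clock: 26.17
eef_pos: [0.4534, -0.2545, 0.1525]
orientation: [0.0, 0.76, 0.65, 0.0]
force: [0.1, 0.4, -0.3]
gripper_width: 0.601
```

```bash
python3 - <<'E'
from h import *
from est import shapes
plan(.456,-.2555,.037,np.radians(81))
c=Cam("wrist"); c.save("w22",shapes(),(120,40,400,260),scale=2.7)
E
```

```text
at [ 0.4534 -0.2545  0.1525] phi 1.414 j [-0.51  0.34 -0.11  1.13  0.   -0.35] turn z 0.0 n 4
[[[np.float64(-0.1), np.float64(0.7), np.float64(28.9)], np.float64(0.0001)], [[np.float64(-0.1), np.float64(0.7), np.float64(28.9)], np.float64(0.0001)], [[np.float64(-0.1), np.float64(0.7), np.float64(28.9)], np.float64(0.0001)], [[np.float64(-0.1), np.float64(0.7), np.float64(28.9)], np.float64(0.0001)]]
```

View pics/w22.png

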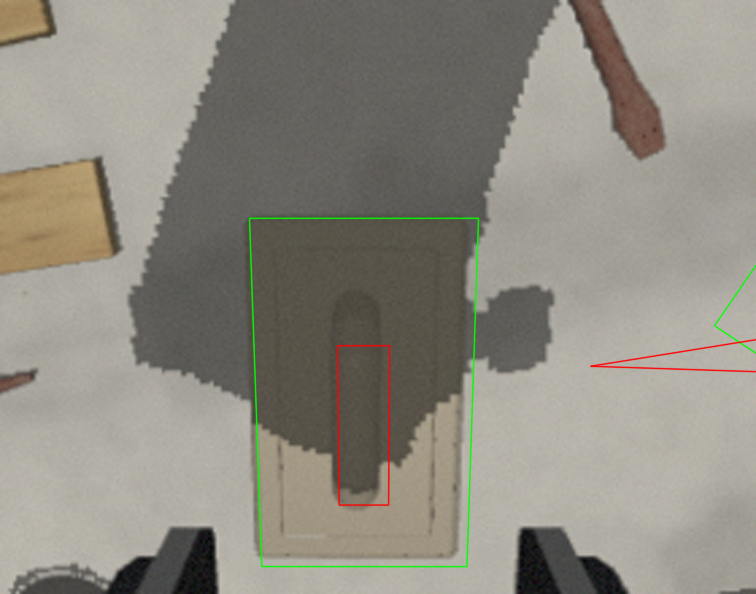

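Request:
{"name": "step_arm", "arguments": {
  "motion": [
    [60, [-2, 1.4, 30], 0],
    [60, [0, 0, 30], 0],
    [60, [0, 0, 25], 0],
    [60, [0, 0, 18], 0],
    [60, [0, 0, 9], 0]
  ]
}}

```text
clock: 26.63
eef_pos: [0.4529, -0.2556, 0.0379]
orientation: [-0.002, 0.76, 0.65, -0.001]
force: [-0.9, 0.3, 0.4]
gripper_width: 0.598
```

Request:
{"name": "step_arm", "arguments": {
  "motion": [
    [50, [0, 0, 3], 0],
    [40, [0, 0, 0], 0],
    [40, [0, 0, 0], 0],
    [40, [0, 0, 0], 0]
  ]
}}

```text
clock: 26.97
eef_pos: [0.455, -0.2576, 0.0389]
orientation: [0.001, 0.76, 0.65, 0.001]
force: [-0.3, -0.3, 0.4]
gripper_width: 0.402
```

```bash
python3 - <<'E'
from h import *
plan(.4545,-.257,.037,np.radians(81))
st=arm.state();x,y=st["eef_pos"][:2];f=phi(st)
c=Cam("wrist"); c.save("w23",[(rect(x,y,.021,.066,.11,f),(0,255,0)),(rect(x,y,.047,.014,.046,f),(0,0,255))],scale=1.5)
E
```

```text
at [ 0.455  -0.2576  0.0389] phi 1.414 j [-0.52  0.46 -0.25  0.86 -0.   -0.36] turn z 0.0 n 1
[[[np.float64(0.6), np.float64(-0.6), np.float64(1.9)], np.float64(0.0002)]]
```

View pics/w23.png

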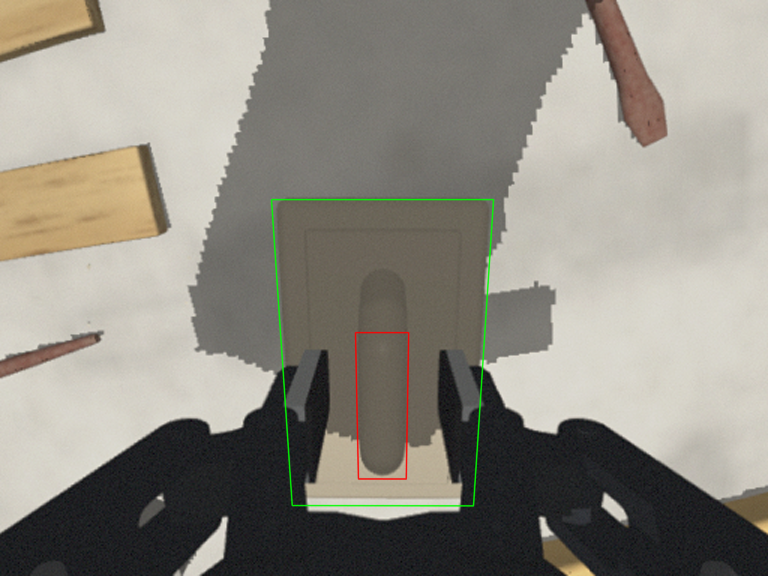

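Request:
{"name": "step_arm", "arguments": {
  "motion": [
    [20, [0, 0, 1], 0],
    [5, [0, 0, 0], 0],
    [5, [0, 0, 0], 0],
    [5, [0, 0, 0], 0],
    [5, [0, 0, 0], 0]
  ],
  "grip_force": 40
}}

```text
clock: 27.43
eef_pos: [0.4543, -0.2575, 0.0372]
orientation: [0.001, 0.76, 0.649, 0.0]
force: [-0.0, 0.0, 5.8]
gripper_width: 0.148
```

Request:
{"name": "step_arm", "arguments": {
  "motion": [
    [5, [0, 0, 0], 0],
    [5, [0, 0, 0], 0]
  ]
}}

```text
clock: 27.6
eef_pos: [0.4543, -0.2576, 0.0372]
orientation: [0.001, 0.76, 0.649, 0.0]
force: [-1.5, 0.5, 5.8]
gripper_width: 0.149
```

Request:
{"name": "step_arm", "arguments": {
  "motion": [
    [5, [0, 0, -5], 0],
    [5, [0, 0, -18], 0],
    [5, [0, 0, -35], 0],
    [5, [0, 0, -40], 0],
    [5, [0, 0, -40], 0]
  ]
}}

```text
clock: 28.02
eef_pos: [0.4523, -0.2562, 0.1746]
orientation: [-0.002, 0.76, 0.65, -0.001]
force: [1.5, -0.3, -1.2]
gripper_width: 0.147
```

Request:
{"name": "step_arm", "arguments": {
  "motion": [
    [5, [0, 0, -35], 0],
    [5, [0, 0, 0], 0],
    [5, [0, 0, 0], 0]
  ]
}}

```text
clock: 28.27
eef_pos: [0.4549, -0.2576, 0.2116]
orientation: [0.002, 0.76, 0.649, 0.001]
force: [-0.5, 0.1, -1.8]
gripper_width: 0.144
```

```bash
python3 - <<'E'
from h import *
plan(.605,.134,.2,np.radians(91))
c=Cam("scene"); c.save("s24",[],(240,40,400,210),scale=3.5)
E
```

```text
at [ 0.4549 -0.2576  0.2116] phi 1.414 j [-0.52  0.3  -0.    1.27  0.   -0.36] turn z -0.174 n 12
[[[np.float64(34.2), np.float64(7.3), np.float64(1.0)], np.float64(-0.0145)], [[np.float64(34.1), np.float64(7.8), np.float64(1.0)], np.float64(-0.0145)], [[np.float64(34.0), np.float64(8.2), np.float64(1.0)], np.float64(-0.0145)], [[np.float64(33.8), np.float64(8.7), np.float64(1.0)], np.float64(-0.0145)], [[np.float64(33.7), np.float64(9.2), np.float64(1.0)], np.float64(-0.0145)]]
[[[np.float64(33.6), np.float64(9.7), np.float64(1.0)], np.float64(-0.0145)], [[np.float64(33.4), np.float64(10.2), np.float64(1.0)], np.float64(-0.0145)], [[np.float64(33.3), np.float64(10.7), np.float64(1.0)], np.float64(-0.0145)], [[np.float64(33.1), np.float64(11.2), np.float64(1.0)], np.float64(-0.0145)], [[np.float64(33.0), np.float64(11.7), np.float64(1.0)], np.float64(-0.0145)]]
[[[np.float64(32.8), np.float64(12.1), np.float64(1.0)], np.float64(-0.0145)], [[np.float64(32.6), np.float64(12.6), np.float64(1.0)], np.float64(-0.0145)]]
```

View pics/s24.png

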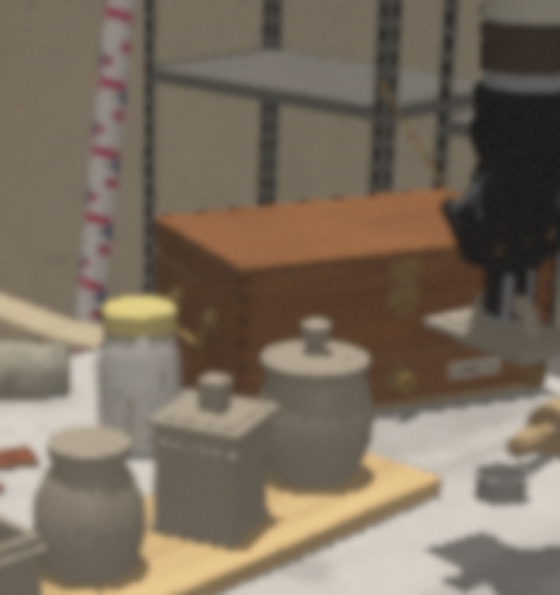

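Lid held, all three others seated. Moving to the oblong jar.

Request:
{"name": "step_arm", "arguments": {
  "motion": [
    [5, [18, 4, 0], -0.007],
    [5, [34.1, 7.8, 0], -0.0145],
    [5, [34, 8.2, 0], -0.0145],
    [5, [33.8, 8.7, 0], -0.0145],
    [5, [33.7, 9.2, 0], -0.0145]
  ]
}}

```text
clock: 28.73
eef_pos: [0.5099, -0.108, 0.2064]
orientation: [-0.002, 0.739, 0.674, -0.002]
force: [0.2, -0.2, -0.8]
gripper_width: 0.146
```

Request:
{"name": "step_arm", "arguments": {
  "motion": [
    [5, [33.6, 9.7, 0], -0.0145],
    [5, [33.4, 10.2, 0], -0.0145],
    [5, [33.3, 10.7, 0], -0.0145],
    [5, [33.1, 11.2, 0], -0.0145],
    [5, [33, 11.7, 0], -0.0145]
  ]
}}

```text
clock: 29.15
eef_pos: [0.5739, 0.0546, 0.2061]
orientation: [-0.002, 0.714, 0.7, -0.002]
force: [0.5, -1.9, -0.8]
gripper_width: 0.145
```

Request:
{"name": "step_arm", "arguments": {
  "motion": [
    [5, [32.8, 12.1, 5], -0.0145],
    [5, [32.6, 12.6, 5], -0.0145],
    [5, [16, 3.5, 0], -0.0075],
    [5, [0, 0, 0], 0],
    [5, [0, 0, 0], 0]
  ]
}}

```text
clock: 29.57
eef_pos: [0.6027, 0.1346, 0.1965]
orientation: [-0.001, 0.7, 0.714, -0.003]
force: [-0.0, -0.7, -1.2]
gripper_width: 0.149
```

Request:
{"name": "step_arm", "arguments": {
  "motion": [
    [5, [0, 0, 0], 0],
    [5, [0, 0, 0], 0],
    [5, [0, 0, 0], 0]
  ]
}}

```text
clock: 29.82
eef_pos: [0.6039, 0.1326, 0.1994]
orientation: [-0.0, 0.702, 0.712, -0.0]
force: [0.1, 0.3, -0.6]
gripper_width: 0.146
```

```bash
python3 - <<'E'
from h import *
from est import shapes
plan(.605,.134,.16,np.radians(91))
c=Cam("wrist"); c.img=np.clip(c.img*1.4,0,255).astype(np.uint8); c.save("w25",shapes(),(140,40,400,260),scale=2.7)
E
```

```text
at [0.6039 0.1326 0.1994] phi 1.586 j [ 0.22  0.5   0.27  1.34 -0.    0.2 ] turn z -0.003 n 2
[[[np.float64(0.7), np.float64(0.6), np.float64(19.7)], np.float64(-0.0013)], [[np.float64(0.7), np.float64(0.6), np.float64(19.7)], np.float64(-0.0013)]]
```

View pics/w25.png

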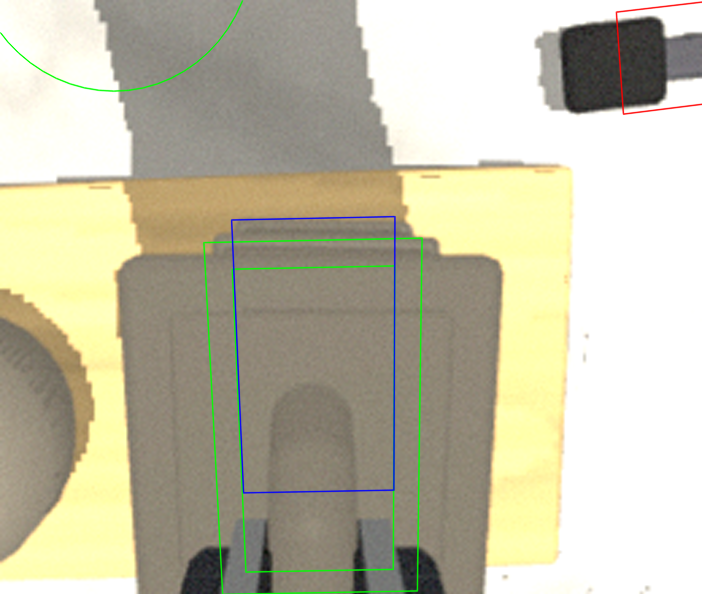

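Request:
{"name": "step_arm", "arguments": {
  "motion": [
    [5, [3.6, 0, 14], 0],
    [5, [0, 0, 10], 0],
    [5, [0, 0, 4], 0],
    [5, [0, 0, 0], 0],
    [5, [0, 0, 0], 0]
  ]
}}

```text
clock: 30.28
eef_pos: [0.6039, 0.1373, 0.1711]
orientation: [-0.0, 0.701, 0.713, -0.0]
force: [0.0, 0.1, -1.5]
gripper_width: 0.147
```

Request:
{"name": "step_arm", "arguments": {
  "motion": [
    [5, [0, 0, 0], 0],
    [5, [0, 0, 0], 0],
    [5, [0, 0, 0], 0]
  ]
}}

```text
clock: 30.53
eef_pos: [0.6045, 0.1378, 0.172]
orientation: [0.0, 0.701, 0.713, 0.0]
force: [0.8, -0.2, -1.0]
gripper_width: 0.142
```

```bash
python3 - <<'E'
from h import *
from est import shapes
plan(.605,.137,.16,np.radians(91))
print(arm.state()["joint_velocities"].round(3))
c=Cam("wrist"); c.img=np.clip(c.img*1.6,0,255).astype(np.uint8); c.save("w26",[],(170,90,350,200),scale=4.4)
E
```

```text
at [0.6045 0.1378 0.172 ] phi 1.588 j [ 0.22  0.51  0.22  1.28 -0.    0.21] turn z -0.0 n 1
[[[np.float64(-0.8), np.float64(0.5), np.float64(12.0)], np.float64(-0.0004)]]
[ 0.001  0.003 -0.005 -0.001  0.001 -0.001]
```

View pics/w26.png

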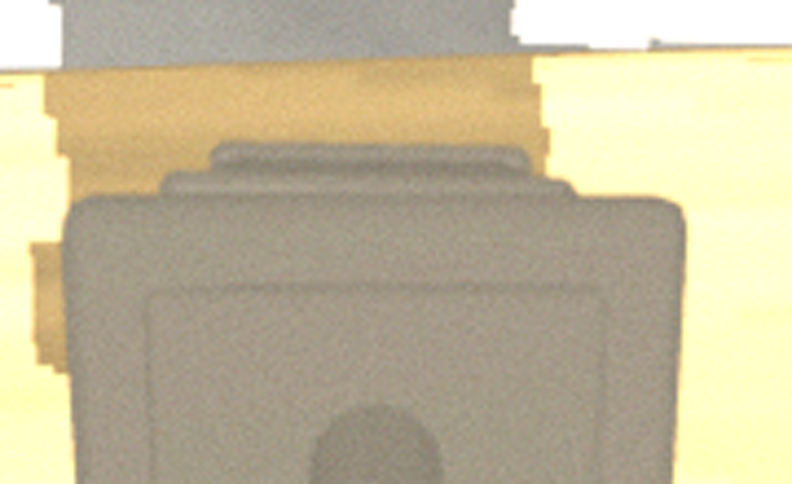

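```bash
python3 - <<'E'
from h import *
c=Cam("wrist"); st=arm.state(); M=RT(st["orientation"]); p=st["eef_pos"]
print(p)
for v,z in [(148,.018),(148,.024),(176,.09),(176,.085)]:
    P=c.world([(170+(369+.5)/4.4-.5,90+(v+.5)/4.4-.5)],z)[0]; print(v,z,((P-p)@M*1000).round(1))
for v,u in [(200,376)]:
    P=c.world([(170+(376+.5)/4.4-.5,90+(v+.5)/4.4-.5)],p[2]-.0372+.021)[0]; print("lid front",((P-p)@M*1000).round(1))
E
```

```text
[0.60437684 0.13775847 0.1718379 ]
148 0.018 [ -1.2 -48.1 153.8]
148 0.024 [ -1.2 -48.6 147.8]
176 0.09 [ -0.8 -49.8  81.8]
176 0.085 [ -0.8 -49.3  86.8]
lid front [  0.4 -53.9  16.2]
```

Request:
{"name": "step_arm", "arguments": {
  "motion": [
    [5, [-1, 1.5, 12], 0.02],
    [5, [0, 0, 10], 0],
    [5, [0, 0, 6], 0],
    [5, [0, 0, 4], 0],
    [5, [0, 0, 0], 0]
  ]
}}

```text
clock: 31.05
eef_pos: [0.6047, 0.1366, 0.1379]
orientation: [-0.001, 0.708, 0.706, -0.001]
force: [0.3, 0.5, -1.7]
gripper_width: 0.147
```

Request:
{"name": "step_arm", "arguments": {
  "motion": [
    [5, [0, 0, 3], 0],
    [5, [0, 0, 3], 0],
    [5, [0, 0, 2], 0],
    [5, [0, 0, 2], 0],
    [5, [0, 0, 1], 0]
  ]
}}

```text
clock: 31.47
eef_pos: [0.6056, 0.1367, 0.1283]
orientation: [-0.0, 0.708, 0.706, -0.0]
force: [-0.5, -0.1, -0.3]
gripper_width: 0.145
```

Request:
{"name": "step_arm", "arguments": {
  "motion": [
    [5, [0, 0, 1], 0],
    [5, [0, 0, 1], 0],
    [5, [0, 0, 0], 0]
  ]
}}

```text
clock: 31.72
eef_pos: [0.6056, 0.1367, 0.1263]
orientation: [-0.0, 0.708, 0.706, -0.0]
force: [0.2, 0.0, -0.8]
gripper_width: 0.146
```

Request:
{"name": "step_arm", "arguments": {
  "motion": [
    [5, [0, 0, 1], 0],
    [5, [0, 0, 0.8], 0],
    [5, [0, 0, 0], 0]
  ]
}}

```text
clock: 31.97
eef_pos: [0.6057, 0.1367, 0.1246]
orientation: [0.0, 0.708, 0.706, 0.0]
force: [-0.9, -0.0, -1.4]
gripper_width: 0.143
```

Request:
{"name": "step_arm", "arguments": {
  "motion": [
    [5, [0, 0, 0.8], 0],
    [5, [0, 0, 0], 0]
  ]
}}

```text
clock: 32.13
eef_pos: [0.6058, 0.1366, 0.1243]
orientation: [0.0, 0.708, 0.706, 0.0]
force: [0.0, -0.2, 0.5]
gripper_width: 0.147
```

Request:
{"name": "step_arm", "arguments": {
  "motion": [
    [5, [0, 0, 0.8], 0],
    [5, [0, 0, 0], 0]
  ]
}}

```text
clock: 32.3
eef_pos: [0.6058, 0.1365, 0.1243]
orientation: [0.0, 0.708, 0.706, 0.0]
force: [-2.2, -1.3, 4.8]
gripper_width: 0.146
```

Seated exactly at the expected height (0.1243 m). Release and retract.

Request:
{"name": "step_arm", "arguments": {
  "motion": [
    [20, [0, 0, -0.8], 0],
    [28, [0, 0, 0], 0],
    [40, [0, 0, 0], 0],
    [50, [0, 0, 0], 0],
    [50, [0, 0, -5], 0]
  ]
}}

```text
clock: 32.72
eef_pos: [0.6049, 0.1366, 0.1276]
orientation: [-0.001, 0.708, 0.706, -0.001]
force: [0.2, -0.3, -1.1]
gripper_width: 0.499
```

Request:
{"name": "step_arm", "arguments": {
  "motion": [
    [50, [0, 0, -20], 0],
    [50, [0, 0, -35], 0],
    [50, [0, 0, -40], 0],
    [50, [10, -30, -10], 0],
    [50, [10, -35, 0], 0]
  ]
}}

```text
clock: 33.13
eef_pos: [0.5447, 0.1576, 0.2387]
orientation: [0.003, 0.709, 0.705, 0.005]
force: [0.5, 0.1, -1.1]
gripper_width: 0.501
```

Request:
{"name": "step_arm", "arguments": {
  "motion": [
    [50, [10, -35, 0], 0],
    [50, [10, -35, 0], 0],
    [50, [10, -35, 0], 0],
    [50, [0, 0, 0], 0],
    [50, [0, 0, 0], 0]
  ]
}}

```text
clock: 33.55
eef_pos: [0.4344, 0.1877, 0.2346]
orientation: [0.0, 0.707, 0.707, 0.0]
force: [1.4, -0.5, 0.3]
gripper_width: 0.498
```

```bash
python3 - <<'E'
from h import *
print(arm.state()["eef_pos"])
c=Cam("scene"); c.save("s30",[],(180,110,380,240),scale=4)
c=Cam("top"); g=(0,255,0);r=(0,0,255)
c.save("t30",[(circ(.6257,.0112,.123,.032),g),(circ(.6414,-.2527,.129,.046),g),(rect(.6205,-.1143,.107+.011,.08,.08,np.radians(20)),g),(rect(.6058,.1365,.108,.11,.066,0),g)],(195,140,385,220),scale=4.2)
E
```

```text
[0.43442571 0.18769581 0.2345769 ]
```

View pics/s30.png

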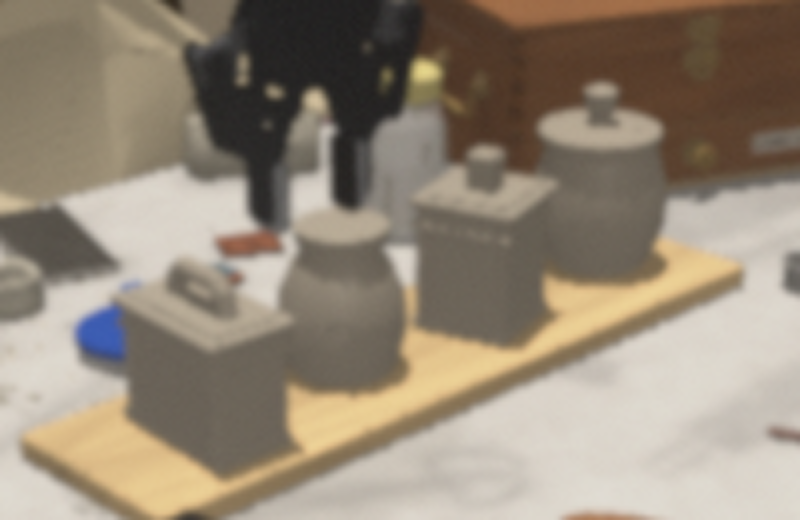

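View pics/t30.png

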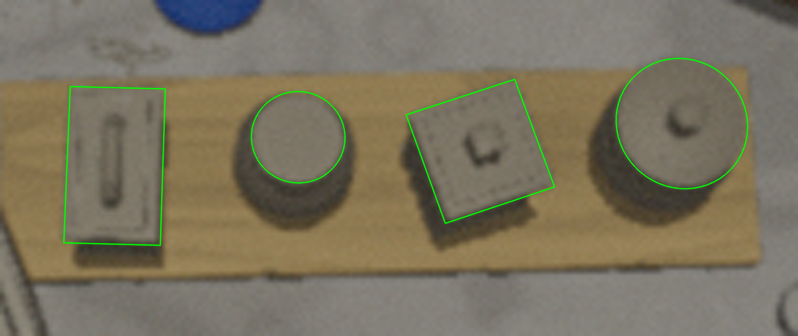

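```bash
python3 -c "
from bench import arm
print(arm.hand_in(), arm.state()['clock'])"
```

```text
the job is handed in; nothing more can be done
the job is handed in; nothing more can be done
```

I pushed the lever down to its stop and the small lid came up out of the press. All four lids are now on their own jars, and I handed the job in after about 34 s of robot time.

- **Lever:** the pushing force rose from about 5 N to 23 N at the stop, with the fingertips at about 30 mm. That is the expected height for fully down. The wrist picture then matched a lid raised 22 mm. Closing the jaws on that lid may have pushed it down a few millimetres; my picture-based height estimates after that disagreed by several millimetres.
- **Seating:** I lowered each lid slowly until light contact, pressing no more than about 8 N, and then released it. The arm's height at contact was within about 1 mm of fully home for all four lids.
- **Last check:** in the final top and scene pictures, the lid outlines drawn at home height lie on the real lids. They look level and all jars stand on the board. The blue look-alike was not touched, and the gripper was well clear of everything.
- **Disagreements:** the top and wrist cameras differed by 4–6 mm on the square jar and 2–3 mm on the oblong jar. I settled both with wrist pictures just before lowering, and both lids went in without resistance.

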